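# Hang the enclosure key on its anti-lift peg

## Robot

A 6-joint arm with a two-finger parallel gripper is mounted at the origin on the work surface. World frame = base frame: x ahead of the robot, y to its left, z up, the work surface at z = 0. Lengths are in mm, angles in rad, forces in N, time in s.
With the tool pointing down it reaches from about 300 to 775 mm from the base axis. Payload 14.6 kg.
Tool frame: the origin (TCP) lies between the finger pads; the fingertips stand 19 mm ahead of it and the grasp point (between the pads) is the TCP; z points along the fingers, y is the line along which they close (so a half turn about z gives the same grasp; the last joint's range is limited). The gripper opens to 94 mm and grips with 3 to 60 N. Pads are 16 mm wide; open, the fingers measure 119 mm over their backs; the gripper's body (75 mm by 177 mm) begins 78 mm behind the grasp point.
Start: joints at [1.232, 0.3, 1.521, -0, 1.321, -0.067], TCP at [147.654, 529.8, 224.446] pointing down, gripper open.
Joint ranges: [-3.03, 3.03], [-0.79, 2.21], [0.23, 2.52], [-1.04, 4.18], [0, 3.07], [-2.55, 2.55]. Speed limits (rad/s): [2.22, 2.22, 2.57, 3.14, 3.14, 3.14].

## Interface

Orientations are given as [roll, pitch, yaw] about the fixed x, y, z axes, in that order (R = Rz(yaw) Ry(pitch) Rx(roll)).
In Python, from cell import monitor, imaging, job, find_in, trace gives the robot as it stands. The module is installed in compiled form; this text tells all that it offers.
- The arm moves only by the tool arm_command, never from a script. Its argument "steps" is a list of rows, each a list of 5 numbers: the opening, from 0 (shut) to 1 (fully open), then the shift along the tool's x, y, z in mm, then the turn about the tool's z in degrees. In form: [[gripper, dx, dy, dz, turn], ...]. A call has 1 to 20 rows; each row is the pose to reach, as a shift and turn from the pose commanded when the call began, along the tool's axes at that moment; what a row does not reach only later rows make up. A row lasts 1/8 s, in which the tool goes at most 62.5 mm and 10.7 degrees, less where a joint would pass 70% of its speed; a pose out of reach is approached as far as the arm can. A call with a gripper value outside its range is refused whole. The fingers move at their own pace and stop on an object; "force" is the grip in N (left out, the last holds). Time passes only in rows, so rows that repeat a pose let the fingers close. It gives the time, the measured TCP pose, the force, the opening and the grip force at its end, in the units of the state.
- monitor.read_state(): the state, without advancing time (a new reading comes with each control period).
- imaging.camera(name): name is "scene" or "top"; returns a dict with "img" (400x640x3 uint8, red, green, blue), "mtx" (3x3 intrinsics, pixels), "view" (4x4, takes a point from world to camera coordinates). Camera axes: x right, y down, z forward; pixel columns grow to the right and rows downward; lengths in mm; the calibration is good to about 2 mm. A picture is of the moment at which its call begins. There is no depth.
- job.sign_off(): hands the job in; it is judged then, once.
Trained networks look in a picture, given as the dict that the camera call returned (one of the last four; its "shot" number tells which), for a name from the list of things; names that differ only in an ending like _2 or _b are one class to them, and where a whole thing is asked for, a point or a joint stands for the part that bears it (a point fixed in the world has none). Each returns a list of dicts, best first, with "p" (0 to 1); they miss things now and then, are a little off and sometimes report something else, mostly with a low value. They report only what shows in the picture. A call takes as long as a camera call. They do not tell look-alikes from the thing itself.
- find_in(picture, target): "rect" ([centre column, centre row, width, height] in pixels, round what is visible of it).
- trace(picture, target): "region" (400x640 bool, what is visible of it) and "rect" ([centre column, centre row, width, height] in pixels, round what is visible of it).
The state is a dict: "clock": time; "joints": joint angles; "qd": joint speeds; "effort": joint torques, N m; "eef_pos": TCP position; "eef_rot": TCP orientation; "wrist_force": force on the tool from outside, world axes, zero at the start; "moment": the same for the moment, N m; "finger_gap": finger opening in mm; "finger_force": force on a finger pad.
Only numpy, scipy, OpenCV 4.12 (cv2) and the standard library are available. Lean on these libraries where they do the work, as an engineer would, in place of code of your own. Each camera call takes 0.05 s, during which the arm holds its last target. There are 200 camera calls.

## Task

Lift the steel key out of its slotted black insert, lay it in the sloping V-rest with the bow (its loop) uppermost, slide it down until its foot is home against the stop, and let go. Then take it up again so that the bow is free, and hang it by the bow on the peg, pushing the bow in past the gravity flap so that the flap drops shut behind it; leave it hanging straight. Leave the screwdriver, the outlet and the tape roll where they are.

Things in the scene. Friction and masses are not known exactly. Their poses are not given: they have to be found in the camera images.
- key_eye (a point): Centre of the hole in the key's bow, on the shank's line, 200 mm from the foot. Key: plain steel, 223 mm long, 0.15-0.26 kg; round shank 14 mm thick, 177 mm long, then a flat rectangular loop (the bow) 40 wide (y), 46 long (x), 8 thick (z), hole 28 x 30 mm, end bars 8 mm. Axes: x from foot to bow, y across the bow, z along the hole. At start the bow lies flat, 25 mm above the bench.
- key_foot (a point): Centre of the shank's foot end (the end face); same axes as key_eye.
- key_grip (a point): A point on the shank's axis 55 mm from the foot (145 mm from key_eye); same axes as key_eye. In the V-rest the shank is free for fingers here.
- tray: Fixed black insert, 150 (x) by 100 (y) by 46 mm high, small bits 12 mm tall standing on it; origin at the centre of its underside. A slot 22 mm wide, open above and at both ends, runs along x, floor 18 mm up: the key's shank lies in it out of reach of fingers. The bow sticks out on the +x side, its centre 126 mm from the origin.
- rest: Fixed sloping V-rest, wooden foot 190 x 64 mm; origin on the bench below rest_grip. Its groove climbs at 45 degrees along +x: a V-block with the stop plate 0-25 mm, another 147-167 mm from the stop; between and beyond them fingers have room. 90-degree Vs, mouth about 35 mm, edges 8 mm above a seated key's axis. Friction may keep the key from sliding down.
- rest_stop (a point): Where the centre of the key's foot is when the key lies home in the groove (on the stop plate's face, 36 mm above the bench). Axes as rest.
- rest_grip (a point): Where key_grip is when the key lies home in the rest: 55 mm up the groove from rest_stop, 75 mm above the bench. Axes as rest.
- rest_eye (a point): Where key_eye is when the key lies home in the rest: 200 mm up the groove from rest_stop. Axes as rest.
- post: Fixed steel post with the peg; origin on the bench below the peg's root. The peg is level, points along the post's -x, its axis 270 mm above the bench. The upright (30 mm square, 319 mm high) stands 45 to 75 mm from the origin on +x; foot plate 110 x 130 x 12 mm, from the origin to +x.
- peg_tip (a point): Centre of the peg's free tip; the peg is 10 mm thick and 64 mm long from tip to collar. Axes as post (x from tip to root).
- peg_root (a point): On the peg's axis at the front face of the collar (disc 36 mm across) that stops the bow. 46 mm in front of it and 35 mm above the peg's axis is the flap's hinge, between two 6 mm rods 27 mm apart that run back to the upright at that height. Axes as post.
- flap (a joint): Steel flap (18 wide, 28 long, 3 mm thick, 30 g) hanging from the hinge over the peg, its lower edge 2 mm above the peg and 42 mm in front of the collar. Angle in rad: 0 shut on its stop, growing as the lower edge swings up and inwards to the collar, at most 1.45. It cannot swing outwards; it falls shut by its weight.
- outlet: Bystander: white double socket outlet, 50 x 75 x 24 mm; origin at the centre of its underside.
- tape: Bystander: black roll of tape, 60 mm across, 19 mm high; origin at the centre of its underside.
- screwdriver: Bystander: screwdriver with green handle, 170 mm long, lying down.
Not all that is in view belongs to the job. What is meant by the part that bears key_eye is not turquoise, and is the larger of those in its own colour.

How it is judged:
By the outcome, as a careful person would: the job done as asked, in the order asked, and still so for the second after the job is handed in, with the robot touching nothing.
It also fails if it takes over 72 s, if anything falls off the work surface, if the arm or the gripper's body presses on something with over 40 N, if the wrist force passes 120 N, or if a joint passes its speed limit or range.

## Working session

There is one attempt and no reset: what is moved stays moved. The work goes in short steps, Python scripts to look and compute and a tool call to move; the robot and the scene stay as the last step left them, time stands still between calls to the robot, and variables do not carry over. Pictures are saved under pics/ and viewed, at most 10 in all, crops included, and the job is handed in when it is done.

Besides the shell and the picture viewer there is one more tool, called after "Emit:" as name(argument=value, ...), one argument or row to a line, values as JSON. arm_command: Moves the arm, as the interface text tells. Its arguments: {"type":"object","properties":{"steps":{"type":"array","items":{"type":"array","items":{"type":"number"}}},"force":{"type":"number"}},"required":["steps"]}

```bash
mkdir -p pics; ls; cat > h.py <<'E'
import numpy as np, cv2
from cell import monitor, imaging, job, find_in, trace
def shot(n):
    return imaging.camera(n)
def save(p,name,crop=None,s=1):
    im=p["img"][:,:,::-1]
    if crop: c0,r0,c1,r1=crop; im=im[r0:r1,c0:c1]
    cv2.imwrite("pics/"+name,cv2.resize(im,None,fx=s,fy=s,interpolation=cv2.INTER_CUBIC))
def proj(p,X):
    X=np.atleast_2d(X).astype(float); c=(p["view"][:3,:3]@X.T).T+p["view"][:3,3]
    u=(p["mtx"]@c.T).T; return u[:,:2]/u[:,2:]
def ray(p,uv):
    R=p["view"][:3,:3];t=p["view"][:3,3]
    d=R.T@np.linalg.solve(p["mtx"],np.array([uv[0],uv[1],1.])); return -R.T@t,d
def onz(p,uv,z):
    o,d=ray(p,uv); return o+d*(z-o[2])/d[2]
E
python3 - <<'E'
from h import *
print(monitor.read_state())
a=shot("scene");b=shot("top")
for p,n in((a,"scene"),(b,"top")):
    R=p["view"][:3,:3];print(n,"cam",(-R.T@p["view"][:3,3]).round(),"fwd",R[2].round(2),p["mtx"][0,0])
    for t in["key_eye","tray","rest","post","flap","outlet","tape","screwdriver"]:
        print(n,t,[(np.round(r["rect"]).astype(int).tolist(),round(r["p"],2)) for r in find_in(p,t)])
im=np.vstack([a["img"],b["img"]])
save(a,"s1.png",s=1.25);save(b,"t1.png",s=1.25)
E
```

```text
pics
{'clock': 0.0, 'joints': array([ 1.23238529e+00,  3.00454736e-01,  1.52157181e+00,  3.35135604e-06,
        1.32074292e+00, -6.65873107e-02]), 'qd': array([ 4.51302679e-04,  1.82164374e-03, -3.90774679e-05, -1.34432740e-03,
       -1.04870187e-03,  1.03646139e-03]), 'effort': array([ 6.50967522e-04, -5.31794250e+01, -3.52739525e+01,  7.08467234e-02,
        2.42924545e-02, -8.16665647e-05]), 'eef_pos': array([147.58147403, 529.57219845, 223.89922743]), 'eef_rot': array([-3.14041867e+00, -8.15418170e-05,  2.86976805e+00]), 'wrist_force': array([ 0.60522585,  1.04216681, -0.01901077]), 'moment': array([0.02456081, 0.03651072, 0.00422885]), 'finger_force': 0.0, 'finger_gap': 93.60853211879444}
scene cam [1126.  309. 1027.] fwd [-0.61 -0.24 -0.76] 412.609198013686
scene key_eye [([370, 288, 49, 67], 0.88), ([458, 223, 71, 15], 0.69), ([375, 220, 33, 32], 0.54)]
scene tray [([380, 277, 58, 63], 0.7)]
scene rest [([299, 252, 40, 62], 0.72)]
scene post [([177, 237, 70, 121], 0.69)]
scene flap [([188, 181, 7, 14], 0.63)]
scene outlet [([273, 314, 34, 25], 0.67), ([369, 287, 49, 68], 0.3)]
scene tape [([254, 212, 18, 18], 0.69)]
scene screwdriver [([354, 349, 34, 59], 0.76)]
top cam [ 239.   78. 1502.] fwd [ 0.19 -0.02 -0.98] 503.8744525623479
top key_eye [([201, 304, 72, 47], 0.85), ([268, 194, 22, 74], 0.73), ([343, 209, 26, 62], 0.72), ([291, 277, 36, 26], 0.43)]
top tray [([264, 207, 48, 52], 0.74), ([268, 195, 24, 76], 0.2)]
top rest []
top post [([437, 140, 59, 71], 0.85)]
top flap []
top outlet [([339, 141, 28, 23], 0.77)]
top tape [([407, 240, 19, 16], 0.5), ([343, 210, 25, 65], 0.32)]
top screwdriver [([264, 141, 15, 54], 0.6)]
```

View pics/s1.png

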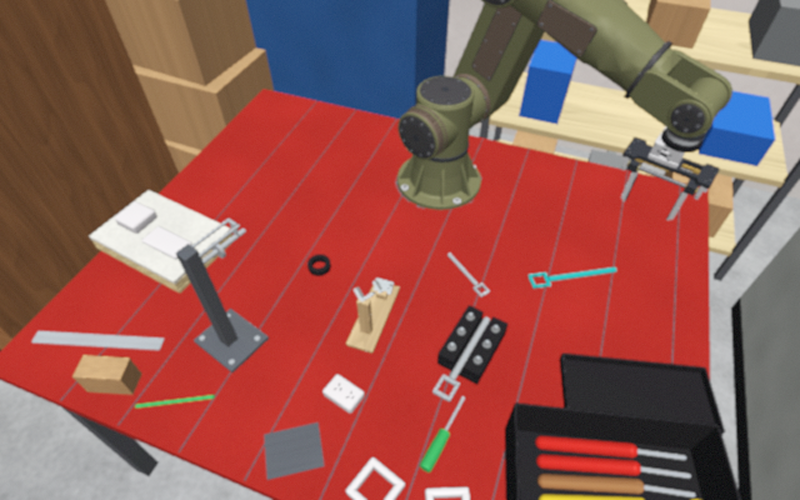

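View pics/t1.png

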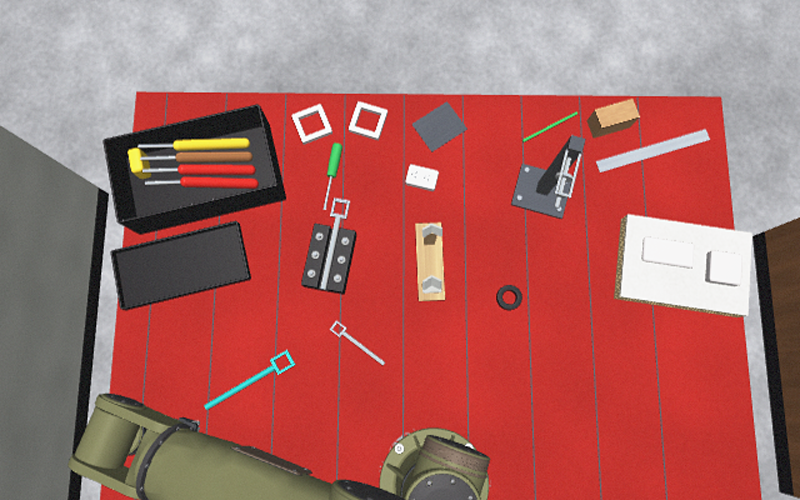

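Three things read as keys (top picture, 640x400 pixels): turquoise one at (201,304), the steel one in the black insert at (268,194), and a smaller loose steel one at (291,277). The one in the insert fits: it isn't turquoise and is the larger of the two steel ones. I'll confirm this with an enlarged crop.

```bash
python3 - <<'E'
from h import *
a=shot("scene");b=shot("top")
def c(p,x0,y0,w,h,W,H): return cv2.resize(p["img"][y0:y0+h,x0:x0+w,::-1],(W,H),interpolation=cv2.INTER_CUBIC)
m=np.vstack([np.hstack([c(b,230,150,80,60+40,240,300),c(b,320,165,50,80,187,300),c(b,400,100,75,80,281,300)]),
 np.hstack([c(a,335,235,80,100,240,300),c(a,270,215,60,96,187,300),c(a,135,165,75,80+0,281,300)])])
cv2.imwrite("pics/m1.png",m)
np.savez("k.npz",am=a["mtx"],av=a["view"],bm=b["mtx"],bv=b["view"],ai=a["img"],bi=b["img"])
for p,n in((a,"scene"),(b,"top")):
  for t in["key_eye","tray","rest","post"]:
    for r in trace(p,t)[:3]:
        g=r["region"].astype(np.uint8);ys,xs=np.nonzero(g)
        if len(xs)<5: continue
        pts=np.c_[xs,ys].astype(np.float32); rr=cv2.minAreaRect(pts)
        print(n,t,round(r["p"],2),len(xs),np.round(cv2.boxPoints(rr),1).tolist())
E
```

```text
scene key_eye 0.75 521 [[345.5, 312.70001220703125], [386.29998779296875, 251.5], [400.20001220703125, 260.79998779296875], [359.3999938964844, 321.8999938964844]]
scene key_eye 0.68 402 [[422.6000061035156, 219.10000610351562], [492.20001220703125, 209.10000610351562], [493.79998779296875, 220.60000610351562], [424.20001220703125, 230.5]]
scene key_eye 0.57 50 [[359.5, 205.5], [361.5, 203.5], [374.5, 216.5], [372.5, 218.5]]
scene tray 0.58 1694 [[346.70001220703125, 288.20001220703125], [376.29998779296875, 239.39999389648438], [409.20001220703125, 259.3999938964844], [379.70001220703125, 308.20001220703125]]
scene rest 0.84 1408 [[269.70001220703125, 272.8999938964844], [288.5, 216.5], [320.6000061035156, 227.1999969482422], [301.79998779296875, 283.6000061035156]]
scene post 0.67 1383 [[267.0, 270.6000061035156], [290.70001220703125, 215.3000030517578], [321.29998779296875, 228.39999389648438], [297.6000061035156, 283.70001220703125]]
scene post 0.57 2950 [[136.60000610351562, 185.1999969482422], [192.5, 172.6999969482422], [218.6999969482422, 289.8999938964844], [162.800003051757
[... 467 characters left out ...]
]
top tray 0.91 1547 [[240.1999969482422, 228.8000030517578], [250.8000030517578, 177.60000610351562], [285.29998779296875, 184.6999969482422], [274.70001220703125, 235.89999389648438]]
top rest 0.75 1326 [[331.70001220703125, 178.60000610351562], [353.0, 177.6999969482422], [355.6000061035156, 239.89999389648438], [334.20001220703125, 240.8000030517578]]
top rest 0.33 2043 [[407.20001220703125, 163.10000610351562], [426.29998779296875, 99.19999694824219], [469.6000061035156, 112.19999694824219], [450.3999938964844, 176.10000610351562]]
top post 0.87 2015 [[408.1000061035156, 164.8000030517578], [424.20001220703125, 100.0999984741211], [468.0, 111.0], [451.79998779296875, 175.6999969482422]]
```

View pics/m1.png

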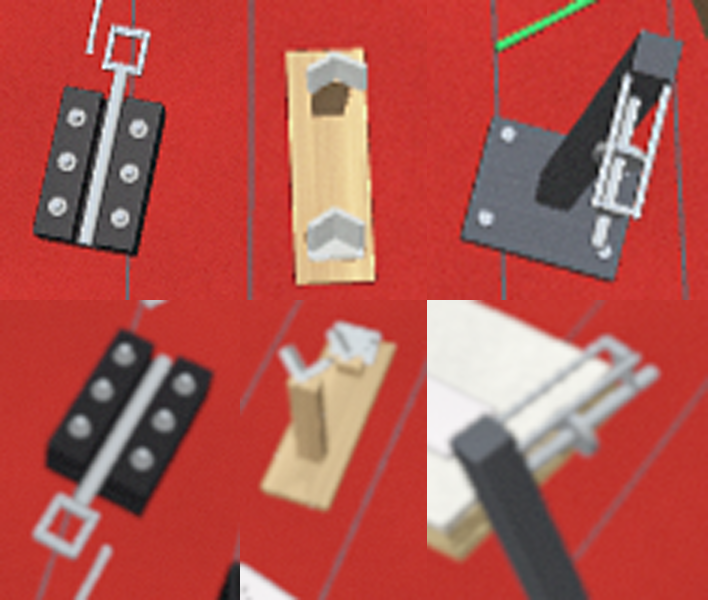

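```bash
cat > fit.py <<'E'
from h import *
d=np.load("k.npz"); A=dict(mtx=d["am"],view=d["av"],img=d["ai"]);B=dict(mtx=d["bm"],view=d["bv"],img=d["bi"])
def fr(P,X): x,y,th=P; c,s=np.cos(th),np.sin(th); X=np.atleast_2d(X); return np.c_[x+c*X[:,0]-s*X[:,1],y+s*X[:,0]+c*X[:,1],X[:,2]]
def restpt(s,l,n): k=.70711; return [-38.9+k*(s-n),l,36+k*(s+n)]
q=.70711
restlines=[[restpt(s,-17.5,8),restpt(s,0,-9.9),restpt(s,17.5,8)] for s in(0,25,147,167)]+[[restpt(0,0,0),restpt(200,0,0)]]
postlines=[[(-x,0,270) for x in(0,64)],[(45,-15,319),(75,-15,319),(75,15,319),(45,15,319),(45,-15,319)],[(0,-65,12),(110,-65,12),(110,65,12),(0,65,12),(0,-65,12)],[(45,13.5,305),(-46,13.5,305),(-46,-13.5,305),(45,-13.5,305)]]
traylines=[[(75*i,50*j,46) for i,j in((-1,-1),(1,-1),(1,1),(-1,1),(-1,-1))],[(103,-20,25),(149,-20,25),(149,20,25),(103,20,25),(103,-20,25)],[(-74,0,25),(103,0,25)]]
def overlay(p,lines,P,box,S):
    x0,y0,w,h=box; im=cv2.resize(p["img"][y0:y0+h,x0:x0+w,::-1],None,fx=S,fy=S,interpolation=cv2.INTER_CUBIC).copy()
    for l in lines:
        u=(proj(p,fr(P,l))-[x0,y0]+.5)*S
        cv2.polylines(im,[np.int32(u*8)],False,(0,255,255),1,cv2.LINE_AA,3)
    return im
E
python3 - <<'E'
from fit import *
# initial
print("bow top",onz(B,(269.4,167),25).round(), "tray c",onz(B,(262.7,206.7),46).round(1))
e=onz(B,(273.1,158.9),25);f=onz(B,(258.6,231.3),25);print("key ends",e.round(1),f.round(1),np.hypot(*(e-f)[:2]), np.arctan2(*(e-f)[[1,0]]))
for z in(10,15):
    c=[onz(B,u,z) for u in((331.7,178.6),(353,177.7),(355.6,239.9),(334.2,240.8))]
    print(z,np.round(c,1).tolist(),np.linalg.norm(c[0]-c[3]))
    print("yaw",np.arctan2(*(c[0]-c[3])[[1,0]]),np.arctan2(*(c[1]-c[2])[[1,0]]))
print("tip",onz(B,(445.4,165.3),270),"uprt",onz(B,(460.8,115.2),319))
E
```

```text
bow top [639. 232.  25.] tray c [513.2 246.9  46. ]
key ends [664.8 221.6  25. ] [443.3 259.6  25. ] 224.66220418539444 -0.1695468142268493
10 [[607.8, 43.6, 10.0], [611.0, -21.4, 10.0], [420.3, -27.5, 10.0], [417.5, 36.3, 10.0]] 190.46373240357926
yaw 0.03822508430392056 0.031690728640074856
15 [[606.6, 43.7, 15.0], [609.7, -21.1, 15.0], [419.7, -27.1, 15.0], [416.9, 36.4, 15.0]] 189.82540700809514
yaw 0.03822508430392058 0.031690728640074786
tip [ 579.67234876 -239.37648047  270.        ] uprt [ 695.36620333 -271.00339639  319.        ]
```

```bash
python3 - <<'E'
from fit import *
T=(515,247,-.17);R=(490,6.9,.035);P=(641.5,-256.3,-.267)
def row(p,bt,br,bp,S): 
    ims=[overlay(p,traylines,T,bt,S),overlay(p,restlines,R,br,S),overlay(p,postlines,P,bp,S)]
    H=300; return np.hstack([np.pad(i[:H],((0,max(0,H-i.shape[0])),(0,0),(0,0))) for i in ims])
a=row(B,(235,150,60,90),(325,170,40,80),(400,100,75,85),4)[:, :800]
b=row(A,(340,240,70,85),(265,210,60,80),(135,165,70,140),4)[:, :800]
W=max(a.shape[1],b.shape[1]); f=lambda i:np.pad(i,((0,0),(0,W-i.shape[1]),(0,0)))
cv2.imwrite("pics/o1.png",np.vstack([f(a),f(b)]))
E
```

```text
(no output)
```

View pics/o1.png

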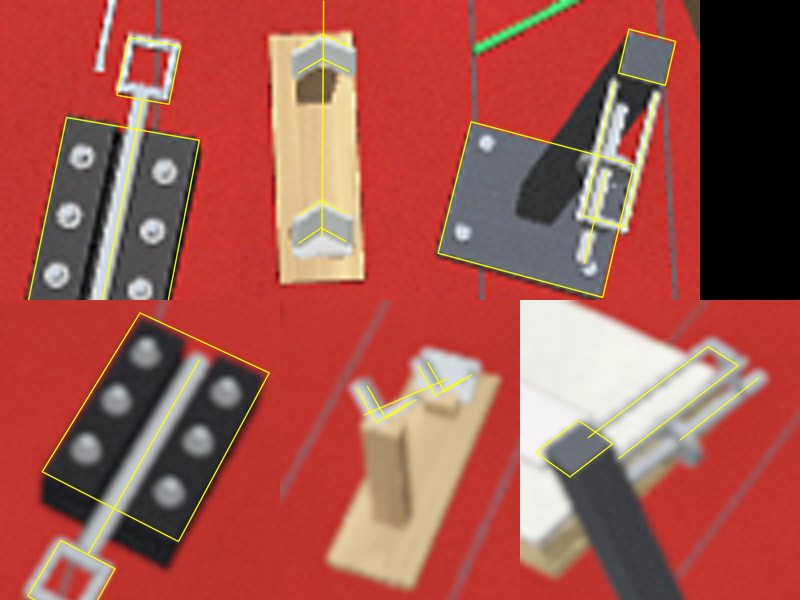

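The overlay confirms the plan: the key in the insert has its bow at top pixels ~(272,167). The rest climbs to world +x with its groove line at column ~344. The peg tip is at ~(446,165). The screwdriver's tip, at ~(260,168), is close to the bow, so I'll keep the fingers narrow there.

```bash
cat >> h.py <<'E'
def go(x,y,z,yaw):
    s=monitor.read_state(); p=s["eef_pos"]; w=s["eef_rot"][2]
    R=np.array([[np.cos(w),np.sin(w),0],[np.sin(w),-np.cos(w),0],[0,0,-1]])
    t=-np.degrees((yaw-w+np.pi)%(2*np.pi)-np.pi)
    print("pose",p.round(1),s["eef_rot"].round(3),"-> d",(R.T@(np.array([x,y,z])-p)).round(1),"turn",round(t,2))
E
python3 - <<'E'
from fit import *
T=(515,247,-.17)
w=onz(B,(235+99/4,150+72/4),8); c,s=np.cos(.17),np.sin(.17); v=w[:2]-[515,247]
print("sd tip in tray frame",c*v[0]-s*v[1], s*v[0]+c*v[1])
g=fr(T,[[115,0,33]])[0]+[1.5,0,0]; print(g)
go(g[0],g[1],110,np.pi-.17)
E
```

```text
sd tip in tray frame 121.06055559929447 37.41357806006324
[629.84224819 227.54402986  33.        ]
pose [147.6 529.8 224.4] [-3.142 -0.     2.87 ] -> d [-545.7 -161.7  114.4] turn -5.84
```

Emit:
arm_command(
  steps=[
    [0.53, -60, -18, 10, -3],
    [0.53, -120, -36, 20, -5.8],
    [0.53, -180, -54, 40, -5.8],
    [0.53, -240, -72, 60, -5.8],
    [0.53, -300, -90, 80, -5.8],
    [0.53, -360, -108, 100, -5.8],
    [0.53, -420, -126, 114, -5.8],
    [0.53, -480, -144, 114, -5.8],
    [0.53, -541, -162, 114, -5.8],
    [0.53, -541, -162, 114, -5.8],
    [0.53, -541, -162, 114, -5.8],
    [0.53, -541, -162, 114, -5.8],
  ],
)

```text
clock: 2.9
eef_pos: [624.2, 229.7, 110.5]
eef_rot: [3.142, -0.0, 2.972]
wrist_force: [0.7, 0.4, -0.2]
finger_gap: 49.8
finger_force: 0.0
```

```bash
python3 - <<'E'
from fit import *
g=fr((515,247,-.17),[[110,0,33]])[0]+[1.5,0,0]
go(g[0],g[1],33,np.pi-.17)
a=shot("scene");b=shot("top")
def c(p,x0,y0,w,h,W,H): return cv2.resize(p["img"][y0:y0+h,x0:x0+w,::-1],(W,H),interpolation=cv2.INTER_CUBIC)
cv2.imwrite("pics/g1.png",np.hstack([c(b,230,140,90,100,360,400),c(a,320,220,100,100,400,400)]))
E
```

```text
pose [624.2 229.7 110.5] [ 3.142 -0.     2.972] -> d [-0.9 -1.2 77.5] turn 0.05
```

View pics/g1.png

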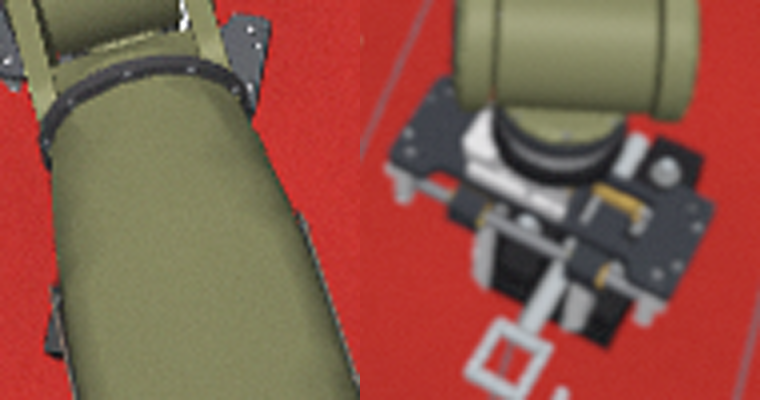

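Emit:
arm_command(
  steps=[
    [0.53, -1, -1, 25, 0],
    [0.53, -1, -1, 50, 0],
    [0.53, -1, -1, 70, 0],
    [0.53, -1, -1, 77.5, 0],
    [0.53, -1, -1, 77.5, 0],
    [0.3, -1, -1, 77.5, 0],
    [0.3, -1, -1, 77.5, 0],
    [0.3, -1, -1, 77.5, 0],
    [0.3, -1, -1, 77.5, 0],
  ],
  force=25,
)

```text
clock: 4.12
eef_pos: [626.6, 227.4, 33.5]
eef_rot: [3.141, 0.001, 2.971]
wrist_force: [2.1, -0.5, 2.9]
finger_gap: 39.6
finger_force: 25.0
```

Emit:
arm_command(
  steps=[
    [0.3, 0, 0, -10, 0],
    [0.3, 0, 0, -25, 0],
    [0.3, 0, 0, -45, 0],
    [0.3, 0, 0, -65, 0],
    [0.3, 0, 0, -90, 0],
    [0.3, 0, 0, -115, 0],
    [0.3, 0, 0, -140, 0],
    [0.3, 0, 0, -165, 0],
    [0.3, 0, 0, -190, 0],
    [0.3, 0, 0, -215, 0],
    [0.3, 0, 0, -240, 0],
    [0.3, 0, 0, -260, 0],
    [0.3, 0, 0, -260, 0],
  ],
)

```text
clock: 5.75
eef_pos: [626.3, 227.4, 295.4]
eef_rot: [3.14, 0.003, 2.971]
wrist_force: [0.3, -0.1, -2.0]
finger_gap: 39.6
finger_force: 25.0
```

```bash
python3 - <<'E'
from fit import *
s=monitor.read_state(); print(s["finger_gap"],s["moment"],s["wrist_force"])
a=shot("scene")
def c(p,x0,y0,w,h,W,H): return cv2.resize(p["img"][y0:y0+h,x0:x0+w,::-1],(W,H),interpolation=cv2.INTER_CUBIC)
cv2.imwrite("pics/l1.png",c(a,290,120,170,170,510,510))
for r in trace(a,"key_eye")[:3]: print(r["p"],r["rect"],r["region"].sum())
E
```

```text
39.57101922067898 [-0.01909863 -0.11953381 -0.00799695] [ 0.28654207 -0.12125196 -1.95150021]
0.8 [380.0, 229.2, 56.7, 76.2] 424
0.69 [458.5, 222.9, 69.0, 14.6] 368
```

View pics/l1.png

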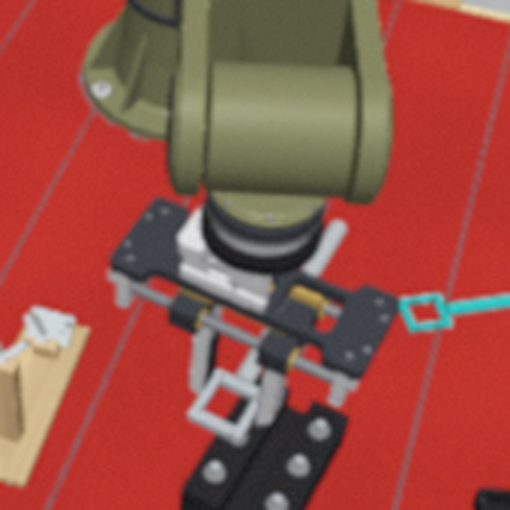

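```bash
cat >> fit.py <<'E'
def keyang(p,g,yaw,s0,img=None):
    # g=grip point on key axis (world), s0 its distance from foot; score pitch angle (deg, + = foot below bow)
    for r in trace(p,"key_eye")[:1]:
        m=cv2.distanceTransform(1-r["region"].astype(np.uint8),cv2.DIST_L2,3); ys,xs=np.nonzero(r["region"])
        print("mask",r["p"],xs.min(),xs.max(),ys.min(),ys.max())
    for a in range(-30,100,5):
        t=np.radians(a); h=np.array([np.cos(yaw)*np.cos(t),np.sin(yaw)*np.cos(t),np.sin(t)])
        ss=np.linspace(0,177,30)-s0; u=proj(p,g+ss[:,None]*h)
        print(a,u[0].round(),u[-1].round(),proj(p,g+(223-s0)*h)[0].round(), m[u[:,1].astype(int).clip(0,399),u[:,0].astype(int).clip(0,639)].mean().round(1))
E
python3 - <<'E'
from fit import *
a=shot("scene"); keyang(a,np.array([626.3,227.4,287.]),-.17,184)
E
```

```text
mask 0.82 354 404 195 266
-30 [404. 174.] [369. 247.] [360. 266.] 8.2
-25 [404. 176.] [370. 247.] [360. 266.] 7.3
-20 [405. 179.] [370. 247.] [360. 266.] 6.5
-15 [404. 183.] [370. 247.] [360. 265.] 5.7
-10 [404. 186.] [370. 247.] [360. 265.] 4.9
-5 [403. 190.] [370. 247.] [360. 264.] 4.4
0 [402. 195.] [370. 248.] [360. 263.] 4.1
5 [401. 199.] [370. 248.] [360. 262.] 4.4
10 [400. 204.] [369. 248.] [360. 261.] 4.8
15 [398. 209.] [369. 248.] [360. 260.] 5.7
20 [397. 214.] [369. 248.] [361. 259.] 6.6
25 [395. 220.] [369. 249.] [361. 258.] 7.4
30 [393. 225.] [369. 249.] [362. 256.] 7.6
35 [391. 231.] [369. 249.] [362. 255.] 6.5
40 [389. 236.] [369. 249.] [363. 254.] 4.6
45 [386. 242.] [369. 250.] [363. 252.] 3.2
50 [384. 248.] [369. 250.] [364. 251.] 2.7
55 [381. 253.] [369. 250.] [365. 249.] 1.3
60 [379. 259.] [369. 250.] [365. 248.] 0.8
65 [376. 265.] [368. 251.] [366. 246.] 1.2
70 [373. 270.] [368. 251.] [367. 245.] 1.7
75 [370. 276.] [368. 251.] [367. 243.] 3.0
80 [367. 281.] [368. 251.] [368. 242.] 4.7
85 [365. 286.] [368. 252.] [369. 241.] 7.3
90 [362. 292.] [368. 252.] [370. 239.] 9.9
95 [359. 296.] [368. 252.] [370. 238.] 12.5
```

```bash
python3 - <<'E'
from h import *
go(592,10.5,295,np.pi+.035)
E
```

```text
pose [625.8 227.3 292. ] [-3.141e+00 -1.000e-03  2.971e+00] -> d [  -3.4 -219.4   -3. ] turn -11.78
```

Emit:
arm_command(
  steps=[
    [0.3, 0, -15, -1, -1],
    [0.3, -1, -40, -2, -3],
    [0.3, -2, -70, -3, -5],
    [0.3, -3, -105, -3, -7],
    [0.3, -3, -140, -3, -9],
    [0.3, -3, -175, -3, -11],
    [0.3, -3, -205, -3, -11.8],
    [0.3, -3, -219, -3, -11.8],
    [0.3, -3, -219.5, -3, -11.8],
    [0.3, -3, -219.5, -3, -11.8],
  ],
)

```text
clock: 7.2
eef_pos: [591.9, 11.4, 295.7]
eef_rot: [3.141, -0.0, -3.106]
wrist_force: [-0.1, -0.2, -2.0]
finger_gap: 39.6
finger_force: 25.0
```

Emit:
arm_command(
  steps=[
    [0.3, 0, 0, 0, 0],
    [0.3, 0, 0, 0, 0],
    [0.3, 0, 0, 0, 0],
  ],
  force=16,
)

```text
clock: 7.58
eef_pos: [591.8, 10.8, 295.9]
eef_rot: [-3.142, -0.0, -3.106]
wrist_force: [1.1, -0.4, -1.8]
finger_gap: 39.9
finger_force: 16.0
```

```bash
cat > ang.py <<'E'
from fit import *
from scipy.spatial import cKDTree
def ang(yaw,s0=184.5,off=8,show=1):
    s=monitor.read_state(); print(s["clock"],s["eef_pos"].round(1),s["finger_gap"].round(1),s["finger_force"].round(1),"M",s["moment"].round(3),"F",s["wrist_force"].round(1))
    g=s["eef_pos"]-[0,0,off]
    for n in("scene","top"):
        p=shot(n); rs=trace(p,"key_eye")
        cand=[]
        for r in rs:
            ys,xs=np.nonzero(r["region"])
            if len(xs)<20: continue
            pts=np.c_[xs,ys]
            best=[]
            for a in range(-60,130,2):
                t=np.radians(a); h=np.array([np.cos(yaw)*np.cos(t),np.sin(yaw)*np.cos(t),np.sin(t)]); yy=np.array([-np.sin(yaw),np.cos(yaw),0])
                ss=np.linspace(0,177,60)-s0; M=[g+ss[:,None]*h]
                for l in(-17,17): M.append(g+(np.linspace(177,223,12)-s0)[:,None]*h+l*yy)
                for q in(181,219): M.append(g+(q-s0)*h+np.linspace(-17,17,10)[:,None]*yy)
                u=proj(p,np.vstack(M)); d=cKDTree(u).query(pts)[0]
                best.append((np.mean(np.minimum(d,15)),a))
            best.sort(); cand.append((round(best[0][0],2),[b[1] for b in best[:3]],len(xs),[int(pts[:,0].min()),int(pts[:,0].max()),int(pts[:,1].min()),int(pts[:,1].max())]))
        print(n,sorted(cand)[:2])
E
python3 -c "
from ang import *
ang(.035)"
```

```text
Traceback (most recent call last):
  File "ang.py", line 4, in ang
    s=monitor.read_state(); print(s["clock"],s["eef_pos"].round(1),s["finger_gap"].round(1),s["finger_force"].round(1),"M",s["moment"].round(3),"F",s["wrist_force"].round(1))
                                                                   ^^^^^^^^^^^^^^^^^^^^^
AttributeError: 'float' object has no attribute 'round'
```

```bash
sed -i 's/s\["finger_gap"\].round(1),s\["finger_force"\].round(1)/round(s["finger_gap"],1),round(s["finger_force"],1)/' ang.py
python3 -c "
from ang import *
ang(.035)"
```

```text
7.575 [591.8  10.8 295.9] 39.9 16.0 M [ 0.023 -0.156 -0.03 ] F [ 1.1 -0.4 -1.8]
scene [(np.float64(1.37), [50, 48, 46], 113, [271, 304, 209, 215]), (np.float64(15.0), [-60, -58, -56], 153, [359, 390, 203, 235])]
top [(np.float64(15.0), [-60, -58, -56], 124, [264, 305, 257, 290]), (np.float64(15.0), [-60, -58, -56], 471, [163, 235, 280, 327])]
```

Emit:
arm_command(
  steps=[
    [0.3, 0, 0, 0, 0],
    [0.3, 0, 0, 0, 0],
    [0.3, 0, 0, 0, 0],
  ],
  force=12,
)

```text
clock: 8.15
eef_pos: [591.8, 10.5, 295.9]
eef_rot: [-3.142, -0.0, -3.106]
wrist_force: [-0.1, -0.3, -1.5]
finger_gap: 39.5
finger_force: 12.0
```

```bash
python3 -c "
from ang import *
ang(.035)
a=shot('scene'); cv2.imwrite('pics/d1.png',cv2.resize(a['img'][120:300,200:380,::-1],None,fx=3,fy=3))"
```

```text
8.15 [591.8  10.5 295.9] 39.5 12.0 M [ 0.007 -0.091  0.029] F [-0.1 -0.3 -1.5]
scene [(np.float64(1.58), [52, 54, 50], 137, [270, 304, 208, 217]), (np.float64(15.0), [-60, -58, -56], 160, [359, 390, 203, 235])]
top [(np.float64(15.0), [-60, -58, -56], 45, [273, 304, 265, 288]), (np.float64(15.0), [-60, -58, -56], 357, [164, 234, 282, 326])]
```

View pics/d1.png

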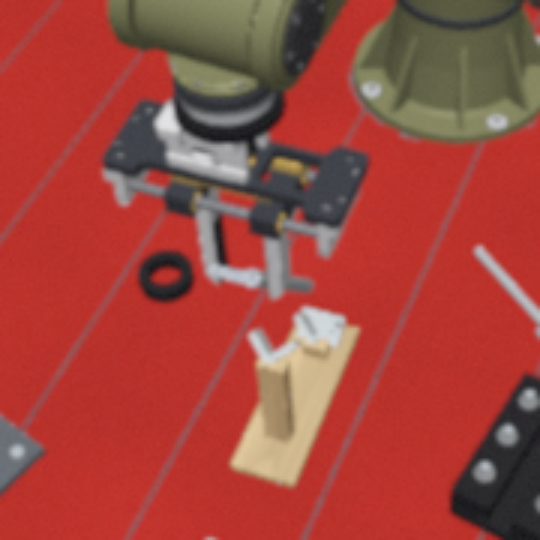

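Emit:
arm_command(
  steps=[
    [0.3, 0, 0, 0, 0],
    [0.3, 0, 0, 0, 0],
  ],
  force=30,
)

```text
clock: 8.65
eef_pos: [591.8, 10.5, 296.0]
eef_rot: [3.142, 0.0, -3.106]
wrist_force: [0.4, 0.8, -1.4]
finger_gap: 39.7
finger_force: 30.0
```

```bash
python3 -c "
from ang import *
ang(.035)
p=shot('scene'); g=monitor.read_state()['eef_pos']-[0,0,8]; yaw=.035
for a in (40,45,50,55,60):
    t=np.radians(a); h=np.array([np.cos(yaw)*np.cos(t),np.sin(yaw)*np.cos(t),np.sin(t)]); print(a,proj(p,g-184.5*h).round(1),proj(p,g+38*h).round(1))
k=np.array([38.9]);
R=(490,6.9,.035)
for ds in (0,15,35):
    q=fr(R,[restpt(184.5+ds,0,0)])[0]; print(ds,'tcp',q.round(1)+[0,0,8]); go(q[0],q[1],q[2]+8,np.pi+.035)
"
```

```text
8.65 [591.8  10.5 296. ] 39.7 30.0 M [ 0.031 -0.094 -0.007] F [ 0.4  0.8 -1.4]
scene [(np.float64(1.6), [52, 54, 50], 118, [270, 304, 208, 217]), (np.float64(15.0), [-60, -58, -56], 77, [360, 383, 203, 230])]
top [(np.float64(15.0), [-60, -58, -56], 149, [264, 305, 257, 290]), (np.float64(15.0), [-60, -58, -56], 478, [163, 235, 281, 327])]
40 [[305.  199.9]] [[276.6 212.8]]
45 [[303.8 205.5]] [[277.  211.4]]
50 [[302.4 211.2]] [[277.3 209.9]]
55 [[300.9 216.9]] [[277.7 208.5]]
60 [[299.3 222.5]] [[278.1 207.1]]
0 tcp [581.5  10.1 174.5]
pose [591.8  10.5 295.9] [ 3.142 -0.    -3.106] -> d [ 1.030e+01 -1.000e-01  1.215e+02] turn 0.02
15 tcp [592.1  10.5 185.1]
pose [591.8  10.5 295.9] [ 3.142 -0.    -3.106] -> d [-3.000e-01 -1.000e-01  1.109e+02] turn 0.02
35 tcp [606.2  11.  199.2]
pose [591.8  10.5 295.9] [ 3.142 -0.    -3.106] -> d [-14.4  -0.1  96.7] turn 0.02
```

Emit:
arm_command(
  steps=[
    [0.3, 4, 0, 15, 0],
    [0.3, 8, 0, 35, 0],
    [0.3, 12, 0, 60, 0],
    [0.3, 14, 0, 80, 0],
    [0.3, 14, 0, 92, 0],
    [0.3, 14, 0, 92, 0],
  ],
)

```text
clock: 9.65
eef_pos: [579.5, 9.9, 205.7]
eef_rot: [-3.141, 0.006, -3.106]
wrist_force: [5.2, 0.4, 6.3]
finger_gap: 39.5
finger_force: 30.0
```

Emit:
arm_command(
  steps=[
    [0.3, -1, 0, 3, 0],
    [0.3, -3, 0, 5, 0],
    [0.3, -5, 0, 8, 0],
    [0.3, -8, 0, 11, 0],
    [0.3, -11, 0, 15, 0],
    [0.3, -14, 0, 18, 0],
    [0.3, -14, 0, 18, 0],
  ],
  force=13,
)

```text
clock: 10.52
eef_pos: [592.3, 10.2, 186.7]
eef_rot: [-3.141, 0.001, -3.106]
wrist_force: [0.9, -3.3, 4.9]
finger_gap: 39.9
finger_force: 13.0
```

```bash
python3 -c "
from ang import *
ang(.035)
go(581.5,10.1,174.5,np.pi+.035)"
```

```text
10.525 [592.3  10.2 186.7] 39.9 13.0 M [-0.561 -0.002  0.037] F [ 0.9 -3.3  4.9]
scene [(np.float64(1.19), [34, 36, 38], 163, [273, 292, 232, 244]), (np.float64(15.0), [-60, -58, -56], 164, [360, 390, 203, 236])]
top [(np.float64(15.0), [-60, -58, -56], 153, [272, 304, 263, 289]), (np.float64(15.0), [-60, -58, -56], 485, [164, 235, 281, 326])]
pose [592.   10.3 186.4] [-3.141e+00  1.000e-03 -3.106e+00] -> d [10.5  0.2 11.9] turn 0.02
```

Emit:
arm_command(
  steps=[
    [0.3, 2, -1, 3, 0],
    [0.3, 4, -1.5, 6, 0],
    [0.3, 6, -2, 8.5, 0],
    [0.3, 8, -2, 11, 0],
    [0.3, 10, -2, 13, 0],
    [0.3, 12, -2, 14, 0],
    [0.3, 12, -2, 14, 0],
    [0.3, 12, -2, 14, 0],
  ],
  force=12,
)

```text
clock: 11.72
eef_pos: [579.9, 8.7, 172.5]
eef_rot: [3.141, 0.001, -3.106]
wrist_force: [-0.9, 0.7, 8.0]
finger_gap: 40.1
finger_force: 12.0
```

```bash
python3 -c "
from ang import *
ang(.035)"
```

```text
11.725 [579.9   8.7 172.5] 40.1 12.0 M [ 0.259  0.286 -0.005] F [-0.9  0.7  8. ]
scene [(np.float64(15.0), [-60, -58, -56], 175, [359, 391, 203, 236]), (np.float64(15.0), [-60, -58, -56], 336, [423, 492, 214, 229])]
top [(np.float64(15.0), [-60, -58, -56], 180, [265, 306, 262, 290]), (np.float64(15.0), [-60, -58, -56], 507, [163, 235, 281, 327])]
```

Emit:
arm_command(
  steps=[
    [0.3, 2, 0, 1.5, 0],
    [0.3, 3, 0, 2.5, 0],
    [0.3, 3, 0, 2.5, 0],
  ],
)

```text
clock: 12.3
eef_pos: [577.4, 8.6, 170.7]
eef_rot: [3.141, 0.002, -3.106]
wrist_force: [-0.4, 2.2, 11.1]
finger_gap: 39.9
finger_force: 12.0
```

Emit:
arm_command(
  steps=[
    [0.6, -1, 0, -2, 0],
    [0.6, -1, 0, -2, 0],
    [0.6, -1, 0, -2, 0],
    [0.6, -1, 0, -30, 0],
    [0.6, -1, 0, -70, 0],
    [0.6, -1, 0, -110, 0],
    [0.6, -60, 0, -150, 0],
    [0.6, -110, 0, -150, 0],
    [0.6, -110, 0, -150, 0],
  ],
)

```text
clock: 13.42
eef_pos: [689.0, 11.9, 316.0]
eef_rot: [3.141, -0.004, -3.106]
wrist_force: [-0.4, 0.2, -1.2]
finger_gap: 56.7
finger_force: 0.0
```

```bash
python3 - <<'E'
from fit import *
s=monitor.read_state();print(s["clock"],s["eef_pos"],s["eef_rot"])
a=shot("scene");b=shot("top")
R=(490,6.9,.035)
L=restlines+[[restpt(q,l,0) for q,l in((177,-20),(223,-20),(223,20),(177,20),(177,-20))]]
i1=overlay(b,L,R,(315,160,70,85),5);i2=overlay(b,[],R,(315,160,70,85),5)
j1=overlay(a,L,R,(255,190,70,85),5);j2=overlay(a,[],R,(255,190,70,85),5)
cv2.imwrite("pics/r1.png",cv2.resize(np.vstack([np.hstack([i1,i2]),np.hstack([j1,j2])]),None,fx=.7,fy=.7))
np.savez("k2.npz",am=a["mtx"],av=a["view"],bm=b["mtx"],bv=b["view"],ai=a["img"],bi=b["img"])
E
```

```text
13.425 [688.96475075  11.93291365 316.01388763] [ 3.1412594  -0.00369205 -3.10617175]
```

View pics/r1.png

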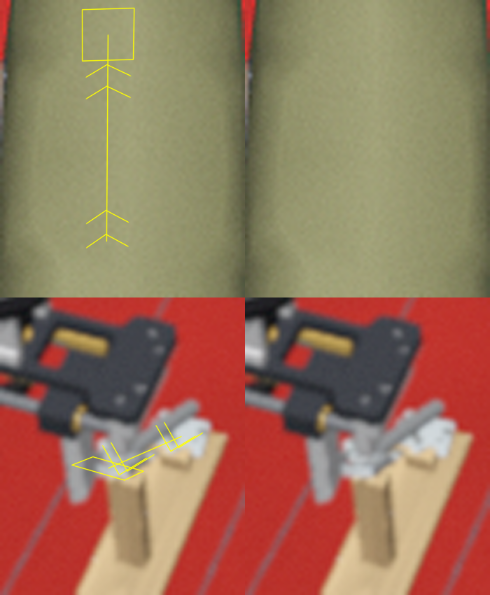

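Emit:
arm_command(
  steps=[
    [0.6, 0, 50, 0, 0],
    [0.6, 0, 110, 0, 0],
    [0.6, 10, 170, 0, 0],
    [0.6, 20, 230, 0, 0],
    [0.6, 20, 260, 0, 0],
    [0.6, 20, 260, 0, 0],
  ],
)

```text
clock: 14.28
eef_pos: [656.1, 272.8, 320.2]
eef_rot: [3.141, 0.001, -3.103]
wrist_force: [0.1, -1.0, -0.5]
finger_gap: 56.4
finger_force: 0.0
```

```bash
python3 - <<'E'
from fit import *
a=shot("scene");b=shot("top")
np.savez("k3.npz",am=a["mtx"],av=a["view"],bm=b["mtx"],bv=b["view"],ai=a["img"],bi=b["img"])
for n,p in(("s",a),("t",b)):
    for r in trace(p,"key_eye")+trace(p,"rest"):
        ys,xs=np.nonzero(r["region"]); 
        if len(xs): print(n,round(r["p"],2),len(xs),xs.min(),xs.max(),ys.min(),ys.max())
i2=overlay(b,[],0,(315,160,64,90),6)
R=(485,6.9,.035)
L=restlines+[[restpt(q,l,0) for q,l in((177,-20),(223,-20),(223,20),(177,20),(177,-20))]]
i3=overlay(b,L,R,(315,160,64,90),6)
j2=overlay(a,[],0,(255,185,64,90),6)
j3=overlay(a,L,R,(255,185,64,90),6)
o=np.hstack([i2,j2,i3,j3]);print(o.shape)
cv2.imwrite("pics/r2.png",np.vstack([np.hstack([i2,j2]),np.hstack([i3,j3])])[:, :].repeat(1,0) if 0 else cv2.resize(o,(800,int(540*800/o.shape[1])),interpolation=cv2.INTER_AREA) if 0 else cv2.resize(np.vstack([np.hstack([i2,j2]),np.hstack([i3,j3])]),None,fx=.555,fy=.555,interpolation=cv2.INTER_AREA))
E
```

```text
s 0.71 186 426 492 214 222
s 0.64 239 278 310 220 240
s 0.73 1274 277 318 225 281
t 0.84 437 338 352 166 237
t 0.47 106 165 231 282 326
t 0.95 929 332 355 179 240
t 0.69 497 337 352 166 237
(540, 1536, 3)
```

View pics/r2.png

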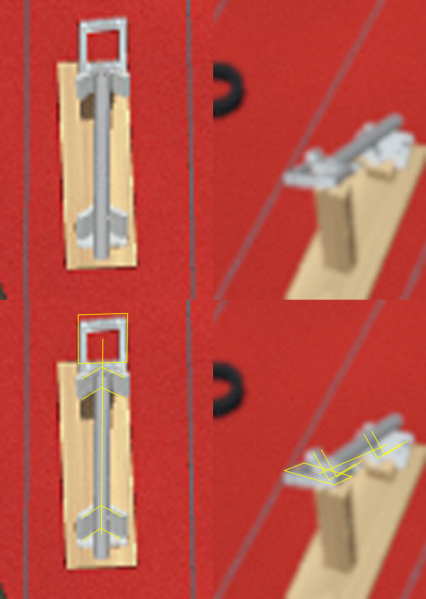

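The top view shows the shank lying over the stop plate: the foot is at (346,237), past the plate, so the key isn't home. I'll re-grip the bow, pull the key up the groove so the foot drops back in, then slide it down again.

```bash
python3 - <<'E'
from fit import *
from scipy.optimize import least_squares
yaw=.035;R=(485,6.9,yaw)
def pt(x,z): return np.array([x,6.9+.035*(x-485),z])
f=lambda v:np.r_[(proj(B,pt(v[0],v[1]))[0]-[345.9,237])[1],(proj(A,pt(v[0],v[1]))[0]-[310.8,221.5])[1]]
r=least_squares(f,[450,60]).x;print("foot",r)
def e(v): # angle, given foot on x,z
    F=pt(*v[:2]);t=v[2];E=F+223*np.array([np.cos(t),.035*np.cos(t),np.sin(t)]);S=F+177*np.array([np.cos(t),.035*np.cos(t),np.sin(t)])
    # shank passes over upper block: axis at n=0 at s=157 approx
    k=F+157*np.array([np.cos(t),0,np.sin(t)])
    return np.r_[(proj(B,F)[0]-[345.9,237.2])[1],(proj(A,F)[0]-[310.8,221])[1],(proj(B,E)[0]-[346,165.7])[1]]
v=least_squares(e,[440,70,.6]).x;print(v[:2],np.degrees(v[2]))
u=np.array([np.cos(v[2]),0,np.sin(v[2])]);E=np.array([v[0],0,v[1]])+u*200;print("eye",E, "s184",np.array([v[0],0,v[1]])+u*184.5)
h=restpt(200,0,0);print("home eye",h[0]+485,h[2])
for d in (147,157,167):
    q=np.array([v[0],0,v[1]])+u*d-np.array([485-38.9,0,36]);print("s,n",(q[0]+q[2])*.7071,(q[2]-q[0])*.7071)
E
```

```text
foot [424.96531296  41.36940051]
[424.18733605  42.87921355] 36.62985471892292
eye [584.68867513   0.         162.20783607] s184 [572.24982135   0.         152.95986782]
home eye 587.5219999999999 177.422
s,n 134.8026551173928 -1.0394859132518288
s,n 144.69604340987811 -2.4951473072973154
s,n 154.58943170236344 -3.950808701342802
```

```bash
python3 - <<'E'
from h import *
go(585,10.4,170,np.pi+.035)
E
```

```text
pose [657.8 269.7 319.9] [ 3.142  0.    -3.108] -> d [  81.5 -256.7  149.9] turn -0.06
```

Emit:
arm_command(
  steps=[
    [0.57, 10, -50, 0, 0],
    [0.57, 30, -110, 0, 0],
    [0.57, 60, -170, 0, 0],
    [0.57, 81.5, -225, 0, 0],
    [0.57, 81.5, -257, 0, 0],
    [0.57, 81.5, -257, 30, 0],
    [0.57, 81.5, -257, 75, 0],
    [0.57, 81.5, -257, 115, 0],
    [0.57, 81.5, -257, 140, 0],
    [0.57, 81.5, -257, 150, 0],
    [0.57, 81.5, -257, 150, 0],
    [0.3, 81.5, -257, 150, 0],
    [0.3, 81.5, -257, 150, 0],
    [0.3, 81.5, -257, 150, 0],
  ],
  force=20,
)

```text
clock: 16.32
eef_pos: [586.0, 10.6, 170.9]
eef_rot: [-3.14, 0.003, -3.106]
wrist_force: [1.5, -4.9, 3.3]
finger_gap: 39.7
finger_force: 20.0
```

Emit:
arm_command(
  steps=[
    [0.3, -1, 0, -4, 0],
    [0.3, -4, 0, -8, 0],
    [0.3, -8, 0, -12, 0],
    [0.3, -12, 0, -16, 0],
    [0.3, -16, 0, -20, 0],
    [0.3, -20, 0, -24, 0],
    [0.3, -24, 0, -28, 0],
    [0.3, -24, 0, -28, 0],
  ],
)

```text
clock: 17.32
eef_pos: [609.6, 12.1, 197.7]
eef_rot: [-3.142, 0.0, -3.106]
wrist_force: [0.2, 0.5, -2.0]
finger_gap: 39.8
finger_force: 20.0
```

Emit:
arm_command(
  steps=[
    [0.3, 0, 0, 0, 0],
    [0.3, 0, 0, 0, 0],
    [0.3, 0, 0, 0, 0],
  ],
  force=11,
)

```text
clock: 17.7
eef_pos: [609.2, 12.1, 197.4]
eef_rot: [-3.141, -0.0, -3.106]
wrist_force: [-1.3, -1.1, -1.1]
finger_gap: 40.3
finger_force: 11.0
```

```bash
python3 -c "
from ang import *
ang(.035,200)"
```

```text
17.7 [609.2  12.1 197.4] 40.3 11.0 M [-0.225 -0.026  0.075] F [-1.3 -1.1 -1.1]
scene [(np.float64(1.52), [38, 36, 40], 116, [274, 297, 232, 241]), (np.float64(15.0), [-60, -58, -56], 67, [360, 384, 204, 231])]
top [(np.float64(15.0), [-60, -58, -56], 92, [274, 305, 266, 289]), (np.float64(15.0), [-60, -58, -56], 368, [164, 234, 281, 326])]
```

Emit:
arm_command(
  steps=[
    [0.3, 2, 0, -3, 0],
    [0.3, 5, 0, -6, 0],
    [0.3, 7, 0, -9, 0],
    [0.3, 7, 0, -9, 0],
  ],
  force=11,
)

```text
clock: 18.4
eef_pos: [602.3, 12.0, 206.9]
eef_rot: [3.142, 0.001, -3.106]
wrist_force: [-0.4, -0.4, -1.6]
finger_gap: 40.5
finger_force: 11.0
```

Emit:
arm_command(
  steps=[
    [0.3, 0, 0, 0, 0],
    [0.3, 0, 0, 0, 0],
    [0.3, 0, 0, 0, 0],
  ],
  force=8.5,
)

```text
clock: 18.77
eef_pos: [602.3, 11.9, 206.4]
eef_rot: [-3.142, -0.0, -3.106]
wrist_force: [0.0, -0.4, -0.7]
finger_gap: 40.4
finger_force: 8.5
```

```bash
python3 -c "
from ang import *
ang(.035,200)"
```

```text
18.775 [602.3  11.9 206.4] 40.4 8.5 M [-0.099 -0.011  0.063] F [ 0.  -0.4 -0.7]
scene [(np.float64(1.01), [48, 46, 50], 47, [277, 305, 230, 236]), (np.float64(15.0), [-60, -58, -56], 81, [367, 384, 212, 230])]
top [(np.float64(15.0), [-60, -58, -56], 173, [265, 305, 262, 290]), (np.float64(15.0), [-60, -58, -56], 457, [164, 235, 281, 326])]
```

Emit:
arm_command(
  steps=[
    [0.3, 2, 0, 2, 0],
    [0.3, 4, 0, 4, 0],
    [0.3, 6, 0, 6, 0],
    [0.3, 8, 0, 8, 0],
    [0.3, 8, 0, 8, 0],
  ],
  force=11,
)

```text
clock: 19.6
eef_pos: [596.1, 11.4, 201.2]
eef_rot: [-3.141, 0.008, -3.106]
wrist_force: [7.2, -1.4, 12.5]
finger_gap: 40.0
finger_force: 11.0
```

```bash
python3 -c "
from ang import *
ang(.035,200)"
```

```text
19.6 [596.1  11.4 201.2] 40.0 11.0 M [-0.255 -1.343 -0.03 ] F [ 7.2 -1.4 12.5]
scene [(np.float64(0.93), [48, 50, 46], 84, [275, 305, 230, 236]), (np.float64(15.0), [-60, -58, -56], 156, [359, 389, 203, 235])]
top [(np.float64(15.0), [-60, -58, -56], 188, [265, 305, 262, 290]), (np.float64(15.0), [-60, -58, -56], 404, [163, 235, 282, 326])]
```

Emit:
arm_command(
  steps=[
    [0.3, -2.5, 0, -3, 0],
    [0.3, -4.5, 0, -5.5, 0],
    [0.3, -1, 0, -9, 0],
    [0.3, 2.6, 0, -12.5, 0],
    [0.3, 2.6, 0, -12.5, 0],
    [0.3, 6, 0, -9, 0],
    [0.3, 9, 0, -6, 0],
    [0.3, 12.5, 0, -2.6, 0],
    [0.3, 12.5, 0, -2.6, 0],
    [0.3, 12.5, 0, -2.6, 0],
  ],
  force=25,
)

```text
clock: 21.05
eef_pos: [586.1, 10.9, 206.3]
eef_rot: [-3.14, 0.016, -3.106]
wrist_force: [20.5, -0.5, 23.9]
finger_gap: 39.5
finger_force: 25.0
```

```bash
python3 -c "
from ang import *
ang(.035,192)"
```

```text
21.05 [586.1  10.9 206.3] 39.5 25.0 M [-0.143 -3.628  0.041] F [20.5 -0.5 23.9]
scene [(np.float64(12.51), [128, 126, 124], 574, [259, 291, 300, 329]), (np.float64(15.0), [-60, -58, -56], 148, [359, 390, 203, 236])]
top [(np.float64(15.0), [-60, -58, -56], 65, [273, 304, 265, 289]), (np.float64(15.0), [-60, -58, -56], 437, [163, 235, 281, 327])]
```

Emit:
arm_command(
  steps=[
    [0.3, -6, 0, -6, 0],
    [0.3, -12, 0, -12, 0],
    [0.3, -16, 0, -18, 0],
    [0.3, -16, 0, -28, 0],
    [0.3, -16, 0, -40, 0],
    [0.3, -16, 0, -55, 0],
    [0.3, -16, 0, -65, 0],
    [0.3, -16, 0, -65, 0],
  ],
  force=25,
)

```text
clock: 22.25
eef_pos: [598.0, 11.7, 267.0]
eef_rot: [-3.142, 0.002, -3.106]
wrist_force: [0.8, 0.6, -2.4]
finger_gap: 39.4
finger_force: 25.0
```

```bash
python3 - <<'E'
from ang import *
ang(.035,192)
p=shot('scene'); g=monitor.read_state()['eef_pos']-[0,0,8]; yaw=.035
for a in (45,50,55,60,65):
    t=np.radians(a); h=np.array([np.cos(yaw)*np.cos(t),np.sin(yaw)*np.cos(t),np.sin(t)]); print(a,proj(p,g-190*h).round(1),proj(p,g+33*h).round(1))
cv2.imwrite('pics/j1.png',cv2.resize(p['img'][150:300,230:360,::-1],None,fx=4,fy=4,interpolation=cv2.INTER_CUBIC))
E
```

```text
22.25 [598.   11.7 267. ] 39.4 25.0 M [-0.005 -0.109  0.011] F [ 0.8  0.6 -2.4]
scene [(np.float64(1.12), [50, 52, 48], 115, [272, 306, 217, 222]), (np.float64(15.0), [-60, -58, -56], 236, [359, 391, 202, 236])]
top [(np.float64(15.0), [-60, -58, -56], 153, [266, 305, 257, 290]), (np.float64(15.0), [-60, -58, -56], 395, [164, 235, 281, 326])]
45 [[304.2 214. ]] [[278.2 221.6]]
50 [[302.9 219.7]] [[278.5 220.4]]
55 [[301.3 225.4]] [[278.8 219.2]]
60 [[299.7 231.1]] [[279.1 218. ]]
65 [[297.9 236.7]] [[279.5 216.8]]
```

View pics/j1.png

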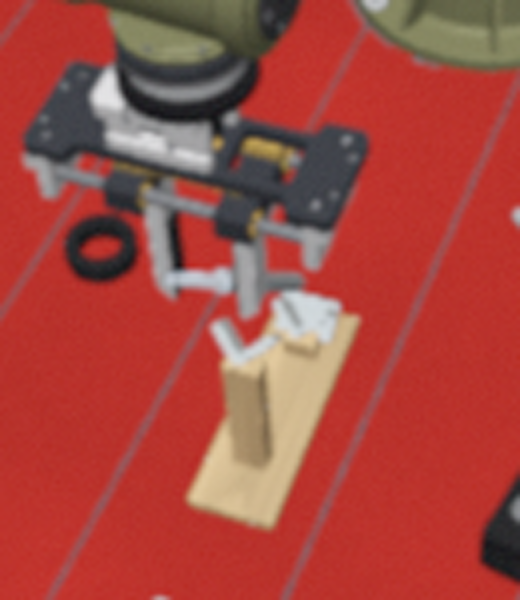

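Emit:
arm_command(
  steps=[
    [0.3, 8, -1, 8, 0],
    [0.3, 18, -1, 18, 0],
    [0.3, 28, -1, 28, 0],
    [0.3, 38, -1, 38, 0],
    [0.3, 45, -1, 45, 0],
    [0.3, 45, -1, 45, 0],
    [0.3, 39, -1, 51, 0],
    [0.3, 33, -1, 57, 0],
    [0.3, 28, -1, 62, 0],
    [0.3, 28, -1, 62, 0],
  ],
  force=25,
)

```text
clock: 23.75
eef_pos: [570.0, 9.8, 203.3]
eef_rot: [3.142, -0.001, -3.106]
wrist_force: [-0.6, 0.1, -2.5]
finger_gap: 39.6
finger_force: 25.0
```

```bash
python3 - <<'E'
from ang import *
ang(.035,190)
E
```

```text
23.75 [570.    9.8 203.3] 39.6 25.0 M [ 0.009 -0.111  0.022] F [-0.6  0.1 -2.5]
scene [(np.float64(15.0), [-60, -58, -56], 329, [423, 492, 214, 230]), (np.float64(15.0), [-60, -58, -56], 3028, [142, 214, 174, 297])]
top [(np.float64(15.0), [-60, -58, -56], 121, [265, 306, 262, 290]), (np.float64(15.0), [-60, -58, -56], 496, [163, 235, 280, 327])]
```

Emit:
arm_command(
  steps=[
    [0.3, -2, 0, 2, 0],
    [0.3, -4, 0, 4, 0],
    [0.3, -6, 0, 6, 0],
    [0.3, -8, 0, 8, 0],
    [0.3, -9.5, 0, 9.5, 0],
    [0.3, -11, 0, 11, 0],
    [0.3, -12.5, 0, 12.5, 0],
    [0.3, -14, 0, 14, 0],
    [0.3, -14, 0, 14, 0],
  ],
  force=12,
)

```text
clock: 25.08
eef_pos: [583.8, 10.2, 189.9]
eef_rot: [-3.142, -0.0, -3.106]
wrist_force: [-1.1, -0.7, -2.1]
finger_gap: 40.6
finger_force: 12.0
```

```bash
python3 - <<'E'
from ang import *
ang(.035,190)
E
```

```text
25.075 [583.8  10.2 189.9] 40.6 12.0 M [-0.151  0.282 -0.016] F [-1.1 -0.7 -2.1]
scene [(np.float64(1.25), [46, 44, 48], 152, [276, 308, 226, 236]), (np.float64(15.0), [-60, -58, -56], 110, [360, 390, 203, 234])]
top [(np.float64(15.0), [-60, -58, -56], 177, [265, 305, 257, 290]), (np.float64(15.0), [-60, -58, -56], 417, [164, 235, 282, 327])]
```

Emit:
arm_command(
  steps=[
    [0.3, 1.5, 0, 1.5, 0],
    [0.3, 3, 0, 3, 0],
    [0.3, 4.5, 0, 4.5, 0],
    [0.3, 6, 0, 6, 0],
    [0.3, 7.5, 0, 7.5, 0],
    [0.3, 9, 0, 9, 0],
    [0.3, 9, 0, 9, 0],
  ],
  force=12,
)

```text
clock: 26.15
eef_pos: [576.6, 10.0, 183.0]
eef_rot: [-3.141, 0.006, -3.106]
wrist_force: [8.3, -1.0, 7.4]
finger_gap: 40.0
finger_force: 12.0
```

```bash
python3 - <<'E'
from ang import *
ang(.035,190)
E
```

```text
26.15 [576.6  10.  183. ] 40.0 12.0 M [-0.035 -1.451  0.006] F [ 8.3 -1.   7.4]
scene [(np.float64(15.0), [-60, -58, -56], 90, [363, 383, 207, 229]), (np.float64(15.0), [-60, -58, -56], 355, [424, 492, 214, 230])]
top [(np.float64(15.0), [-60, -58, -56], 109, [265, 302, 262, 287]), (np.float64(15.0), [-60, -58, -56], 341, [164, 234, 281, 327])]
```

Emit:
arm_command(
  steps=[
    [0.3, -2, 0, 1.5, 0],
    [0.3, -4, 0, 2.5, 0],
    [0.3, -4, 0, 2.5, 0],
    [0.57, -4, 0, 2.5, 0],
    [0.57, -4, 0, 2.5, 0],
    [0.57, -4, 0, 2.5, 0],
    [0.57, -4, 0, -20, 0],
    [0.57, -4, 0, -60, 0],
    [0.57, -4, 0, -110, 0],
    [0.57, -4, 60, -140, 0],
    [0.57, -4, 120, -140, 0],
    [0.57, -4, 180, -140, 0],
    [0.57, -4, 230, -140, 0],
    [0.57, -4, 230, -140, 0],
  ],
)

```text
clock: 28.1
eef_pos: [569.9, 242.9, 320.3]
eef_rot: [-3.142, -0.001, -3.102]
wrist_force: [-0.7, -0.5, -0.1]
finger_gap: 53.6
finger_force: 0.0
```

```bash
cat > kfit.py <<'E'
from fit import *
from scipy.optimize import least_squares
from scipy.spatial import cKDTree
R=(485,6.9,.035)
def look(p0=(446,5.5,36,np.pi/4)):
    P=[shot("scene"),shot("top")];rs=[]
    m=[]
    for p in P:
        exp=proj(p,fr(R,[restpt(s,0,0) for s in(30,100,190)]))
        best=None
        for r in trace(p,"key_eye"):
            g=r["region"];ys,xs=np.nonzero(g)
            if len(xs)<30: continue
            d=np.abs(np.c_[xs,ys].mean(0)-exp.mean(0)).max()
            if d<25 and best is None: best=np.c_[xs,ys]; print("p",round(r["p"],2),len(xs),xs.min(),xs.max(),ys.min(),ys.max())
        m.append(best)
    def model(v):
        x,y,z,t=v; h=np.array([np.cos(.035)*np.cos(t),np.sin(.035)*np.cos(t),np.sin(t)]);yy=np.array([-np.sin(.035),np.cos(.035),0]); F=np.array([x,y,z])
        M=[F+np.linspace(0,177,60)[:,None]*h+l*yy for l in(-5,0,5)]
        for l in(-19,-16,-13,13,16,19): M.append(F+np.linspace(177,223,16)[:,None]*h+l*yy)
        for q in(179,183,217,221): M.append(F+q*h+np.linspace(-17,17,14)[:,None]*yy)
        return np.vstack(M)
    def cost(v):
        M=model(v);c=0
        for p,b in zip(P,m):
            if b is None: continue
            u=proj(p,M); c+=np.minimum(cKDTree(u).query(b)[0],8).mean()+np.minimum(cKDTree(b).query(u)[0],8).mean()
        return c
    from scipy.optimize import minimize
    r=minimize(cost,p0,method="Nelder-Mead",options=dict(initial_simplex=np.array([p0]+[np.array(p0)+e for e in np.diag([8,4,8,.08])])))
    v=r.x; f=v[:3]-[446.1,0,36];print("foot",v[:3].round(1),"ang",np.degrees(v[3]).round(1),"cost",round(r.fun,2),"home cost",round(cost([446.1,5.6,36,np.pi/4]),2),"s,n",(f[0]+f[2])*.707,(f[2]-f[0])*.707)
    return P,m
E
python3 -c "
from kfit import *
s=monitor.read_state();print(s['clock'],s['eef_pos'],s['wrist_force'])
look()"
```

```text
28.1 [569.89661261 242.87581633 320.28405956] [-0.71214208 -0.46440712 -0.07874725]
p 0.56 157 277 307 227 238
p 0.86 475 338 353 163 230
foot [445.7   6.   40.2] ang 44.6 cost 1.97 home cost 2.12 s,n 2.6665811319928543 3.280779713410113
```

```bash
python3 -c "
from h import *
go(579.5,10.2,180,np.pi+.035)"
```

```text
pose [570.9 238.8 321.1] [-3.141 -0.    -3.107] -> d [  -0.8 -228.8  141.1] turn -0.05
```

Emit:
arm_command(
  steps=[
    [0.57, 0, -50, 0, 0],
    [0.57, 0, -110, 0, 0],
    [0.57, -1, -170, 0, 0],
    [0.57, -1, -215, 0, 0],
    [0.57, -1, -229, 0, 0],
    [0.57, -1, -229, 40, 0],
    [0.57, -1, -229, 90, 0],
    [0.57, -1, -229, 125, 0],
    [0.57, -1, -229, 141, 0],
    [0.57, -1, -229, 141, 0],
    [0.3, -1, -229, 141, 0],
    [0.3, -1, -229, 141, 0],
    [0.3, -1, -229, 141, 0],
    [0.3, 0, -229, 142, 0],
    [0.3, 1, -229, 143, 0],
    [0.3, 2, -229, 144, 0],
    [0.3, 2, -229, 144, 0],
  ],
  force=10,
)

```text
clock: 30.42
eef_pos: [579.3, 10.1, 180.8]
eef_rot: [-3.139, 0.009, -3.106]
wrist_force: [7.7, -5.0, 12.8]
finger_gap: 39.7
finger_force: 10.0
```

```bash
python3 -c "
from h import *
s=monitor.read_state();print(s['eef_pos'],s['wrist_force'],s['moment'],s['finger_gap'])"
```

```text
[579.25517855  10.05696642 180.80572244] [ 7.67307022 -5.02587888 12.7732394 ] [-1.24076109 -1.33954142  0.09903079] 39.743170820374125
```

Emit:
arm_command(
  steps=[
    [0.57, 0, 0, 0, 0],
    [0.57, 0, 0, 0, 0],
    [0.57, 0, 0, 0, 0],
    [0.57, -1, 0, -30, 0],
    [0.57, -1, 0, -75, 0],
    [0.5, 20, -1, -100, 0],
    [0.45, 60, -2, -100, 0],
    [0.4, 92, -3, -100, 0],
    [0.4, 92, -3, -100, 0],
    [0.4, 92, -3, -100, 0],
  ],
)

```text
clock: 31.68
eef_pos: [485.4, 4.8, 277.2]
eef_rot: [3.142, 0.0, -3.106]
wrist_force: [0.5, -0.4, -0.4]
finger_gap: 37.5
finger_force: 0.0
```

```bash
python3 -c "
from kfit import *
s=monitor.read_state();print(s['clock'],s['eef_pos'],s['wrist_force'],s['finger_gap'])
go(485,6.9,75,np.pi+.035)
go(485,6.9,75,np.pi+.035)"
```

```text
31.675 [485.44615082   4.80944501 277.17657043] [ 0.50469524 -0.39989982 -0.40161527] 37.534110353586705
pose [485.4   4.8 277.2] [ 3.142  0.    -3.106] -> d [  0.4   2.1 202.2] turn 0.02
pose [485.4   4.8 277.2] [ 3.142  0.    -3.106] -> d [  0.4   2.1 202.2] turn 0.02
```

Emit:
arm_command(
  steps=[
    [0.4, 0, 1, 50, 0],
    [0.4, 0, 1, 100, 0],
    [0.4, 0, 1, 150, 0],
    [0.4, 0, 1, 185, 0],
    [0.4, 0, 1, 202, 0],
    [0.4, 0, 1, 202, 0],
    [0, 0, 1, 202, 0],
    [0, 0, 1, 202, 0],
    [0, 0, 1, 202, 0],
    [0, 0, 1, 202, 0],
  ],
  force=12,
)

```text
clock: 32.92
eef_pos: [485.3, 5.4, 75.7]
eef_rot: [-3.141, 0.001, -3.106]
wrist_force: [-0.4, -5.4, 4.7]
finger_gap: 14.0
finger_force: 12.0
```

Emit:
arm_command(
  steps=[
    [0, 0, 0, 0, 0],
    [0, 0, 0, 0, 0],
  ],
  force=55,
)

```text
clock: 33.17
eef_pos: [485.3, 5.4, 75.7]
eef_rot: [-3.141, 0.001, -3.106]
wrist_force: [-1.6, -4.7, 6.3]
finger_gap: 13.0
finger_force: 55.0
```

```bash
python3 -c "
from kfit import *
s=monitor.read_state();print(s['clock'],s['eef_pos'],s['wrist_force'],s['finger_gap'])
look()"
```

```text
33.175 [485.3073813    5.40989009  75.69269313] [-1.59328836 -4.65785863  6.27812076] 12.99732229550796
foot [446.    5.5  36. ] ang 45.0 cost 0.0 home cost 0 s,n -0.07070000000001607 0.07070000000001607
```

Emit:
arm_command(
  steps=[
    [0, 0, 0, -5, 0],
    [0, 0, 0, -15, 0],
    [0, 0, 0, -35, 0],
    [0, 0, 0, -60, 0],
    [0, 0, 0, -85, 0],
    [0, 0, 0, -105, 0],
    [0, 0, 0, -115, 0],
    [0, 0, 0, -115, 0],
  ],
  force=58,
)

```text
clock: 34.38
eef_pos: [485.0, 5.8, 190.4]
eef_rot: [3.142, 0.001, -3.106]
wrist_force: [0.7, 0.9, -2.3]
finger_gap: 13.1
finger_force: 58.0
```

```bash
python3 - <<'E'
from ang import *
ang(.035,55,0)
P=(641.5,-256.3,-.267)
q=fr(P,[(-230,0,0),(-64-102-45,0,0)]);print(q)
go(q[0][0],q[0][1],168.3,np.pi-.267)
E
```

```text
34.375 [485.    5.8 190.4] 13.1 58.0 M [ 0.006  0.117 -0.041] F [ 0.7  0.9 -2.3]
scene [(np.float64(1.09), [44, 46, 42], 116, [274, 301, 202, 209]), (np.float64(15.0), [-60, -58, -56], 123, [360, 389, 204, 233])]
top [(np.float64(1.04), [44, 46, 42], 153, [340, 355, 151, 167]), (np.float64(15.0), [-60, -58, -56], 156, [265, 304, 258, 289])]
[[ 419.64964692 -195.61704655    0.        ]
 [ 437.97641522 -200.62998618    0.        ]]
pose [484.6   5.8 189.3] [ 3.141e+00 -1.000e-03 -3.106e+00] -> d [  72. -199.   21.] turn 17.33
```

Emit:
arm_command(
  steps=[
    [0, 15, -20, 0, 3],
    [0, 35, -50, 0, 8],
    [0, 55, -85, 0, 13],
    [0, 68, -120, 5, 17.3],
    [0, 72, -155, 10, 17.3],
    [0, 72, -185, 16, 17.3],
    [0, 72, -199, 21, 17.3],
    [0, 72, -199, 21, 17.3],
    [0, 72, -199, 21, 17.3],
  ],
)

```text
clock: 35.7
eef_pos: [420.1, -194.9, 169.1]
eef_rot: [3.141, -0.0, 2.876]
wrist_force: [-0.2, -0.1, -2.7]
finger_gap: 12.7
finger_force: 58.0
```

```bash
python3 - <<'E'
from ang import *
ang(-.267,55,0)
P=(641.5,-256.3,-.267)
q=fr(P,[(-230,0,0),(-25-102,0,0)])
go(q[0][0],q[0][1],168.3,np.pi-.267)
go(q[1][0],q[1][1],168.3,np.pi-.267)
# image check: eye and peg tip pixel positions in both
st=monitor.read_state(); g=st["eef_pos"]; t=np.pi/4; h=np.array([np.cos(-.267)*np.cos(t),np.sin(-.267)*np.cos(t),np.sin(t)])
for n in("scene","top"):
    p=shot(n)
    for nm in("peg_tip","key_eye"):
        for r in trace(p,nm)[:4]:
            ys,xs=np.nonzero(r["region"])
            if len(xs)>5: print(n,nm,round(r["p"],2),len(xs),xs.min(),xs.max(),ys.min(),ys.max())
    print(n,"pred eye",proj(p,g+145*h),"bow end",proj(p,g+168*h),"tip",proj(p,fr(P,[(-64,0,270),(0,0,270)])))
    # bright peg pixels profile across peg at mid of outer part (between tip & hinge)
    im=p["img"].astype(int)
    a,b=proj(p,fr(P,[(-64,0,270)]))[0],proj(p,fr(P,[(-48,0,270)]))[0]
    for l in range(-14,15,2):
        u=proj(p,fr(P,[(-57,l,270)]))[0]; print(l,im[int(round(u[1])),int(round(u[0]))].tolist(),end=" ")
    print()
    for l in range(-80,-46,3):
        u=proj(p,fr(P,[(l,0,270)]))[0]; print(l,im[int(round(u[1])),int(round(u[0]))].tolist(),end=" ")
    print()
E
```

```text
35.7 [ 420.1 -194.9  169.1] 12.7 58.0 M [0.009 0.089 0.014] F [-0.2 -0.1 -2.7]
scene [(np.float64(1.04), [46, 44, 48], 147, [205, 257, 168, 176]), (np.float64(15.0), [-60, -58, -56], 131, [360, 391, 203, 236])]
top [(np.float64(1.23), [44, 46, 42], 83, [433, 448, 181, 194]), (np.float64(15.0), [-60, -58, -56], 37, [274, 305, 266, 289])]
pose [ 420.2 -195.1  169.3] [-3.142  0.     2.876] -> d [ 0.4 -0.6  1. ] turn 0.08
pose [ 420.2 -195.1  169.3] [-3.142  0.     2.876] -> d [-102.6   -0.7    1. ] turn 0.08
scene peg_tip 0.81 3119 141 214 175 297
scene key_eye 0.9 332 424 492 213 229
scene key_eye 0.52 195 203 257 167 176
scene key_eye 0.51 80 363 389 207 233
scene pred eye [[212.3752961  169.06512488]] bow end [[206.43838172 168.18666746]] tip [[194.09420114 183.85877646]
 [174.34915315 199.42380805]]
-14 [150, 153, 154] -12 [144, 125, 127] -10 [146, 131, 132] -8 [161, 124, 125] -6 [161, 124, 125] -4 [186, 185, 189] -2 [186, 185, 189] 0 [182, 190, 194] 2 [173, 176, 179] 4 [173, 176, 179] 6 [163, 105, 105] 8 [163, 105, 105] 10 [176, 71, 68] 12 [183, 48, 44] 14 [185, 46, 42] 
-80 [185, 
[... 333 characters left out ...]
top key_eye 0.66 129 432 449 180 195
top pred eye [[439.83102644 188.39379882]] bow end [[442.80928412 180.80231744]] tip [[445.41316976 165.26376599]
 [450.90665206 142.01840919]]
-14 [103, 115, 123] -12 [103, 115, 123] -10 [100, 104, 115] -8 [103, 105, 114] -6 [104, 109, 117] -4 [104, 109, 117] -2 [183, 185, 187] 0 [212, 220, 228] 2 [212, 221, 224] 4 [152, 153, 155] 6 [152, 153, 155] 8 [99, 102, 112] 10 [104, 107, 114] 12 [100, 105, 116] 14 [100, 105, 116] 
-80 [106, 110, 121] -77 [106, 110, 120] -74 [105, 110, 118] -71 [91, 94, 98] -68 [136, 142, 146] -65 [115, 119, 123] -62 [187, 189, 191] -59 [212, 220, 228] -56 [213, 220, 229] -53 [210, 220, 226] -50 [215, 220, 225] -47 [216, 221, 229]
```

Emit:
arm_command(
  steps=[
    [0, -15, 0, 1, 0],
    [0, -35, 0, 1, 0],
    [0, -50, 0, 1, 0],
    [0, -60, 0, 1, 0],
    [0, -68, 0, 1, 0],
    [0, -74, 0, 1, 0],
    [0, -74, 0, 1, 0],
  ],
)

```text
clock: 37.08
eef_pos: [491.5, -215.2, 168.0]
eef_rot: [3.142, -0.0, 2.875]
wrist_force: [0.4, 0.4, -2.5]
finger_gap: 13.0
finger_force: 58.0
```

```bash
python3 - <<'E'
from ang import *
ang(-.267,55,0)
P=(641.5,-256.3,-.267)
q=fr(P,[(-25-102,1,0)])
go(q[0][0],q[0][1],168.3,np.pi-.267)
E
```

```text
37.075 [ 491.5 -215.2  168. ] 13.0 58.0 M [0.043 0.105 0.034] F [ 0.4  0.4 -2.5]
scene [(np.float64(1.16), [46, 44, 48], 198, [189, 241, 185, 192]), (np.float64(15.0), [-60, -58, -56], 172, [359, 390, 202, 236])]
top [(np.float64(1.31), [42, 40, 44], 37, [440, 453, 154, 164]), (np.float64(15.0), [-60, -58, -56], 112, [264, 295, 257, 282])]
pose [ 491.2 -215.1  168.1] [-3.142  0.     2.875] -> d [-28.8   0.9  -0.2] turn 0.02
```

Emit:
arm_command(
  steps=[
    [0, -5, 0.5, 0, 0],
    [0, -10, 0.5, 0, 0],
    [0, -15, 0.5, 0, 0],
    [0, -20, 0.5, 0, 0],
    [0, -25, 0.5, 0, 0],
    [0, -29, 0.5, 0, 0],
    [0, -29, 0.5, 0, 0],
  ],
)

```text
clock: 38.15
eef_pos: [519.6, -222.4, 167.9]
eef_rot: [-3.142, -0.0, 2.875]
wrist_force: [-0.2, -0.3, -2.3]
finger_gap: 12.9
finger_force: 58.0
```

```bash
cat > flap.py <<'E'
from ang import *
def flap():
    for n in("scene","top"):
        p=shot(n)
        for nm in("flap","key_eye"):
            for r in trace(p,nm)[:5]:
                ys,xs=np.nonzero(r["region"])
                if len(xs)>3: print(n,nm,round(r["p"],2),len(xs),xs.min(),xs.max(),ys.min(),ys.max())
        P=(641.5,-255.3,-.267)
        for a in(0,.7,1.2): print(n,a,proj(p,fr(P,[(-46+28*np.sin(a+.14),l,305-28*np.cos(a+.14)) for l in(-9,9)]+[(-46,-9,305),(-46,9,305)])).round().tolist())
E
python3 - <<'E'
from flap import *
ang(-.267,55,0); flap()
E
```

```text
38.15 [ 519.6 -222.4  167.9] 12.9 58.0 M [-0.024  0.095 -0.009] F [-0.2 -0.3 -2.3]
scene [(np.float64(1.12), [46, 44, 48], 184, [177, 233, 192, 197]), (np.float64(15.0), [-60, -58, -56], 155, [360, 390, 203, 236])]
top [(np.float64(1.35), [46, 44, 48], 42, [444, 456, 143, 151]), (np.float64(15.0), [-60, -58, -56], 418, [164, 234, 281, 326])]
scene flap 0.53 31 183 189 176 186
scene key_eye 0.72 457 336 364 330 377
scene key_eye 0.65 362 423 492 214 230
scene key_eye 0.64 98 368 390 213 236
scene key_eye 0.48 242 177 234 191 198
scene 0 [[185.0, 186.0], [190.0, 189.0], [183.0, 177.0], [188.0, 180.0]]
scene 0.7 [[178.0, 187.0], [183.0, 190.0], [183.0, 177.0], [188.0, 180.0]]
scene 1.2 [[175.0, 185.0], [180.0, 189.0], [183.0, 177.0], [188.0, 180.0]]
top flap 0.32 76 442 456 142 153
top key_eye 0.94 473 164 235 281 327
top key_eye 0.43 119 264 292 257 280
top 0 [[451.0, 157.0], [444.0, 156.0], [454.0, 156.0], [447.0, 154.0]]
top 0.7 [[453.0, 150.0], [447.0, 148.0], [454.0, 156.0], [447.0, 154.0]]
top 1.2 [[455.0, 146.0], [448.0, 144.0], [454.0, 156.0], [447.0, 154.0]]
```

Emit:
arm_command(
  steps=[
    [0, -2, 0, 0, 0],
    [0, -4, 0, 0, 0],
    [0, -4, 0, 0, 0],
    [0, -3, 0, 2, 0],
    [0, -3, 0, 2, 0],
  ],
)

```text
clock: 39.28
eef_pos: [522.4, -223.1, 166.0]
eef_rot: [-3.142, 0.0, 2.875]
wrist_force: [-1.7, 0.5, -2.2]
finger_gap: 12.9
finger_force: 58.0
```

```bash
python3 - <<'E'
from flap import *
ang(-.267,55,0); flap()
E
```

```text
39.275 [ 522.4 -223.1  166. ] 12.9 58.0 M [ 0.049  0.151 -0.137] F [-1.7  0.5 -2.2]
scene [(np.float64(1.06), [48, 46, 44], 173, [178, 233, 192, 199]), (np.float64(15.0), [-60, -58, -56], 341, [423, 492, 213, 230])]
top [(np.float64(1.21), [46, 44, 48], 63, [443, 457, 142, 152]), (np.float64(15.0), [-60, -58, -56], 124, [264, 292, 257, 280])]
scene key_eye 0.93 374 423 492 214 229
scene key_eye 0.63 158 359 391 202 236
scene key_eye 0.49 249 170 234 191 200
scene 0 [[185.0, 186.0], [190.0, 189.0], [183.0, 177.0], [188.0, 180.0]]
scene 0.7 [[178.0, 187.0], [183.0, 190.0], [183.0, 177.0], [188.0, 180.0]]
scene 1.2 [[175.0, 185.0], [180.0, 189.0], [183.0, 177.0], [188.0, 180.0]]
top key_eye 0.93 415 164 234 281 326
top 0 [[451.0, 157.0], [444.0, 156.0], [454.0, 156.0], [447.0, 154.0]]
top 0.7 [[453.0, 150.0], [447.0, 148.0], [454.0, 156.0], [447.0, 154.0]]
top 1.2 [[455.0, 146.0], [448.0, 144.0], [454.0, 156.0], [447.0, 154.0]]
```

Emit:
arm_command(
  steps=[
    [0, 0, 0, 4, 0],
    [0, 0, 0, 9, 0],
    [0, -1, 0, 15, 0],
    [0, -1, 0, 21, 0],
    [0, -2, 0, 27, 0],
    [0, -2, 0, 33, 0],
    [0, -2, 0, 39, 0],
    [0, -3, 0, 45, 0],
    [0, -3, 0, 50, 0],
    [0, -3, 0, 50, 0],
  ],
  force=6,
)

```text
clock: 41.02
eef_pos: [525.0, -223.7, 115.4]
eef_rot: [3.141, -0.001, 2.875]
wrist_force: [0.5, -0.8, -0.7]
finger_gap: 8.6
finger_force: 5.1
```

```bash
python3 - <<'E'
from flap import *
ang(-.267,20,0); flap()
E
```

```text
41.025 [ 525.  -223.7  115.4] 8.6 5.1 M [-0.091 -0.065  0.017] F [ 0.5 -0.8 -0.7]
scene [(np.float64(3.51), [60, 58, 62], 289, [181, 224, 188, 219]), (np.float64(15.0), [-60, -58, -56], 222, [360, 390, 203, 236])]
top [(np.float64(1.22), [48, 46, 50], 45, [447, 455, 149, 154]), (np.float64(8.99), [22, 24, 20], 1510, [410, 467, 109, 166])]
scene flap 0.45 29 185 190 177 187
scene key_eye 0.84 362 424 492 214 229
scene key_eye 0.71 179 359 391 203 236
scene key_eye 0.7 318 182 205 188 240
scene 0 [[185.0, 186.0], [190.0, 189.0], [183.0, 177.0], [188.0, 180.0]]
scene 0.7 [[178.0, 187.0], [183.0, 190.0], [183.0, 177.0], [188.0, 180.0]]
scene 1.2 [[175.0, 185.0], [180.0, 189.0], [183.0, 177.0], [188.0, 180.0]]
top key_eye 0.69 378 164 234 281 326
top key_eye 0.52 46 439 455 149 153
top key_eye 0.47 93 264 292 258 280
top 0 [[451.0, 157.0], [444.0, 156.0], [454.0, 156.0], [447.0, 154.0]]
top 0.7 [[453.0, 150.0], [447.0, 148.0], [454.0, 156.0], [447.0, 154.0]]
top 1.2 [[455.0, 146.0], [448.0, 144.0], [454.0, 156.0], [447.0, 154.0]]
```

Emit:
arm_command(
  steps=[
    [0, 40, 0, 0, 0],
    [0, 90, 0, 0, 0],
    [0, 130, 0, 0, 0],
    [0, 150, 0, 0, 0],
    [0, 150, 0, -40, 0],
    [0, 150, 0, -90, 0],
    [0, 150, 0, -90, 0],
    [0, 150, 0, -90, 0],
    [0, 150, 0, -90, 0],
    [0, 150, 0, -90, 0],
    [0, 150, 0, -90, 0],
    [0, 150, 0, -90, 0],
    [0, 150, 0, -90, 0],
    [0, 150, 0, -90, 0],
    [0, 150, 0, -90, 0],
    [0, 150, 0, -90, 0],
  ],
)

```text
clock: 43.52
eef_pos: [380.6, -184.4, 206.1]
eef_rot: [-3.142, 0.0, 2.875]
wrist_force: [0.4, 0.0, -0.5]
finger_gap: 0.1
finger_force: 0.0
```

```bash
cat > hang.py <<'E'
from fit import *
from scipy.spatial import cKDTree
P=(641.5,-255.3,-.267)
def hang():
    s=monitor.read_state();print(s["clock"],s["eef_pos"].round(),s["wrist_force"].round(1))
    for n in("scene","top"):
        p=shot(n)
        for r in trace(p,"key_eye")+trace(p,"flap")[:2]:
            ys,xs=np.nonzero(r["region"])
            if len(xs)>5 and (abs(xs.mean()-195)<45 if n=="scene" else abs(xs.mean()-445)<40): print(n,round(r["p"],2),len(xs),xs.min(),xs.max(),ys.min(),ys.max(), "low end col",xs[ys>=ys.max()-2].mean().round(1))
        for u in(-38,-22,-5): print(n,u,"bow top,eye,foot",proj(p,fr(P,[(u,0,283),(u,0,260),(u,0,60)])).round(1).tolist())
E
python3 -c "
from hang import *
hang()"
```

```text
43.525 [ 381. -184.  206.] [ 0.4  0.  -0.5]
scene 0.63 453 175 194 186 251 low end col 191.8
scene 0.61 48 183 190 175 187 low end col 188.4
scene -38 bow top,eye,foot [[185.3, 186.6], [187.6, 192.9], [204.7, 239.3]]
scene -22 bow top,eye,foot [[180.3, 190.5], [182.7, 196.7], [200.5, 243.1]]
scene -5 bow top,eye,foot [[174.9, 194.7], [177.4, 201.0], [196.1, 247.1]]
top 0.45 216 424 455 149 179 low end col 426.1
top -38 bow top,eye,foot [[448.5, 154.3], [446.3, 156.9], [429.7, 176.0]]
top -22 bow top,eye,foot [[449.9, 148.4], [447.7, 151.1], [430.9, 170.9]]
top -5 bow top,eye,foot [[451.4, 142.2], [449.1, 145.0], [432.2, 165.6]]
```

Emit:
arm_command(
  steps=[
    [0, 0, 0, 0, 0],
    [0, 0, 0, 0, 0],
    [0, 0, 0, 0, 0],
    [0, 0, 0, 0, 0],
    [0, 0, 0, 0, 0],
    [0, 0, 0, 0, 0],
    [0, 0, 0, 0, 0],
    [0, 0, 0, 0, 0],
    [0, 0, 0, 0, 0],
    [0, 0, 0, 0, 0],
    [0, 0, 0, 0, 0],
    [0, 0, 0, 0, 0],
    [0, 0, 0, 0, 0],
    [0, 0, 0, 0, 0],
    [0, 0, 0, 0, 0],
    [0, 0, 0, 0, 0],
    [0, 0, 0, 0, 0],
    [0, 0, 0, 0, 0],
    [0, 0, 0, 0, 0],
    [0, 0, 0, 0, 0],
  ],
)

```text
clock: 46.32
eef_pos: [380.6, -184.4, 206.1]
eef_rot: [3.142, 0.0, 2.875]
wrist_force: [-0.2, 0.2, 0.2]
finger_gap: 0.5
finger_force: 0.0
```

Emit:
arm_command(
  steps=[
    [0, 0, 0, 0, 0],
    [0, 0, 0, 0, 0],
    [0, 0, 0, 0, 0],
    [0, 0, 0, 0, 0],
    [0, 0, 0, 0, 0],
    [0, 0, 0, 0, 0],
    [0, 0, 0, 0, 0],
    [0, 0, 0, 0, 0],
    [0, 0, 0, 0, 0],
    [0, 0, 0, 0, 0],
    [0, 0, 0, 0, 0],
    [0, 0, 0, 0, 0],
    [0, 0, 0, 0, 0],
    [0, 0, 0, 0, 0],
    [0, 0, 0, 0, 0],
    [0, 0, 0, 0, 0],
    [0, 0, 0, 0, 0],
    [0, 0, 0, 0, 0],
    [0, 0, 0, 0, 0],
    [0, 0, 0, 0, 0],
  ],
)

```text
clock: 48.82
eef_pos: [380.6, -184.4, 206.0]
eef_rot: [-3.142, -0.0, 2.875]
wrist_force: [-1.2, 0.6, 1.2]
finger_gap: 0.4
finger_force: 0.0
```

```bash
python3 -c "
from hang import *
hang();hang();hang()" | grep -v bow
```

```text
48.825 [ 381. -184.  206.] [-1.2  0.6  1.2]
scene 0.75 298 182 204 189 243 low end col 202.3
scene 0.54 21 184 189 176 185 low end col 189.0
top 0.66 222 427 456 148 177 low end col 429.3
top 0.62 1908 409 467 109 173 low end col 444.6
49.125 [ 381. -184.  206.] [-0.4  0.1 -0.8]
scene 0.62 341 180 204 188 241 low end col 201.8
top 0.65 134 431 455 149 171 low end col 432.2
top 0.44 1958 409 467 108 174 low end col 445.6
49.425 [ 381. -184.  206.] [-0.5  0.5 -0.9]
scene 0.73 331 178 204 188 243 low end col 202.2
top 0.44 199 427 455 149 177 low end col 428.7
```

Emit:
arm_command(
  steps=[
    [0, 0, 0, 0, 0],
    [0, 0, 0, 0, 0],
    [0, 0, 0, 0, 0],
    [0, 0, 0, 0, 0],
    [0, 0, 0, 0, 0],
    [0, 0, 0, 0, 0],
    [0, 0, 0, 0, 0],
    [0, 0, 0, 0, 0],
    [0, 0, 0, 0, 0],
    [0, 0, 0, 0, 0],
    [0, 0, 0, 0, 0],
    [0, 0, 0, 0, 0],
    [0, 0, 0, 0, 0],
    [0, 0, 0, 0, 0],
    [0, 0, 0, 0, 0],
    [0, 0, 0, 0, 0],
    [0, 0, 0, 0, 0],
    [0, 0, 0, 0, 0],
    [0, 0, 0, 0, 0],
    [0, 0, 0, 0, 0],
  ],
)

```text
clock: 52.22
eef_pos: [380.6, -184.4, 206.0]
eef_rot: [-3.142, -0.0, 2.875]
wrist_force: [0.5, 0.1, -0.4]
finger_gap: 0.4
finger_force: 0.0
```

Emit:
arm_command(
  steps=[
    [0, 0, 0, 0, 0],
    [0, 0, 0, 0, 0],
    [0, 0, 0, 0, 0],
    [0, 0, 0, 0, 0],
    [0, 0, 0, 0, 0],
    [0, 0, 0, 0, 0],
    [0, 0, 0, 0, 0],
    [0, 0, 0, 0, 0],
    [0, 0, 0, 0, 0],
    [0, 0, 0, 0, 0],
    [0, 0, 0, 0, 0],
    [0, 0, 0, 0, 0],
    [0, 0, 0, 0, 0],
    [0, 0, 0, 0, 0],
    [0, 0, 0, 0, 0],
    [0, 0, 0, 0, 0],
    [0, 0, 0, 0, 0],
    [0, 0, 0, 0, 0],
    [0, 0, 0, 0, 0],
    [0, 0, 0, 0, 0],
  ],
)

```text
clock: 54.72
eef_pos: [380.6, -184.4, 206.1]
eef_rot: [-3.142, 0.0, 2.875]
wrist_force: [0.1, 1.0, 0.3]
finger_gap: 0.7
finger_force: 0.0
```

```bash
python3 - <<'E'
from hang import *
pa=[shot("scene")["img"].astype(int) for _ in range(5)]
pb=[shot("top")["img"].astype(int) for _ in range(4)]
print("diff scene",[np.abs(q-pa[0])[185:255,170:215].mean().round(2) for q in pa],"ref",[np.abs(q-pa[0])[185:255,240:285].mean().round(2) for q in pa])
print("diff top",[np.abs(q-pb[0])[140:185,420:460].mean().round(2) for q in pb],[np.abs(q-pb[0])[240:285,320:360].mean().round(2) for q in pb])
hang()
p=shot("scene")
for t in("outlet","tape","screwdriver"): print(t,[np.round(r["rect"]).tolist() for r in find_in(p,t)[:1]])
E
```

```text
diff scene [np.float64(0.0), np.float64(1.3), np.float64(1.32), np.float64(1.31), np.float64(1.35)] ref [np.float64(0.0), np.float64(1.5), np.float64(1.52), np.float64(1.51), np.float64(1.51)]
diff top [np.float64(0.0), np.float64(2.42), np.float64(2.43), np.float64(2.47)] [np.float64(0.0), np.float64(2.65), np.float64(2.64), np.float64(2.68)]
55.175 [ 381. -184.  206.] [ 0.2 -0.4 -0.2]
scene 0.59 370 178 204 188 242 low end col 202.1
scene 0.58 23 184 190 176 186 low end col 188.8
scene -38 bow top,eye,foot [[185.3, 186.6], [187.6, 192.9], [204.7, 239.3]]
scene -22 bow top,eye,foot [[180.3, 190.5], [182.7, 196.7], [200.5, 243.1]]
scene -5 bow top,eye,foot [[174.9, 194.7], [177.4, 201.0], [196.1, 247.1]]
top 0.72 127 429 455 149 173 low end col 430.8
top -38 bow top,eye,foot [[448.5, 154.3], [446.3, 156.9], [429.7, 176.0]]
top -22 bow top,eye,foot [[449.9, 148.4], [447.7, 151.1], [430.9, 170.9]]
top -5 bow top,eye,foot [[451.4, 142.2], [449.1, 145.0], [432.2, 165.6]]
outlet []
tape [[255.0, 211.0, 17.0, 12.0]]
screwdriver [[351.0, 352.0, 32.0, 56.0]]
```

```bash
python3 -c "
from cell import job
print(job.sign_off())"
```

```text
the job is handed in; nothing more can be done
None
```

The job is handed in at about 55 s: the key went home in the V-rest on the second try (the first left its foot over the stop plate), and by camera measurements it now hangs straight and still on the peg with the flap shut; the screwdriver and tape are in place, the outlet wasn't found in the last check but was never approached.

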